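Build a pressed-flat levelling pile for a shaker foot

TASK

Build the levelling pile for the shaker on the yellow foot plate: lay the loose aluminium packing plates that are there on it one at a time, largest first and smallest last, each centred and squared up with the foot plate, and let go of each and press it down from above with the fingers to feel that it lies flat before adding the next. Finish by pulling the long black-handled hold-down weight up out of its steel cup and standing it upright in the middle of the top plate. Leave the flask, the empty flask clamp and the spanner where they are.

Things in the scene. Friction and masses are not known exactly. Their poses are not given: they have to be found in the camera images.
- foot_plate: Yellow steel foot plate, fixed to the bench: 150 mm (its x) x 90 mm (its y) x 12 mm high, on a thin black rubber mat 170 x 110 x 3 mm that is look only. Origin: centre of the underside, on the bench; its flat top is 12 mm above the origin. x is the long side, z up.
- plate1: Loose flat aluminium packing plate, the largest of five: 120 mm (its x) x 68 mm (its y) x 8 mm thick, 176 g give or take 40 %. Origin: centre of the underside, z up; lies flat on the bench at the start. May be absent (3 to 5 of the five plates are there).
- plate2: Loose flat aluminium packing plate, the second of five in size: 104 mm (its x) x 62 mm (its y) x 8 mm thick, 139 g give or take 40 %. Origin: centre of the underside, z up; lies flat on the bench at the start. May be absent (3 to 5 of the five plates are there).
- plate3: Loose flat aluminium packing plate, the third of five in size: 88 mm (its x) x 57 mm (its y) x 8 mm thick, 108 g give or take 40 %. Origin: centre of the underside, z up; lies flat on the bench at the start. May be absent (3 to 5 of the five plates are there).
- plate4: Loose flat aluminium packing plate, the fourth of five in size: 72 mm (its x) x 52 mm (its y) x 8 mm thick, 81 g give or take 40 %. Origin: centre of the underside, z up; lies flat on the bench at the start. May be absent (3 to 5 of the five plates are there).
- plate5: Loose flat aluminium packing plate, the smallest of five: 60 mm (its x) x 48 mm (its y) x 8 mm thick, 62 g give or take 40 %. Origin: centre of the underside, z up; lies flat on the bench at the start. May be absent (3 to 5 of the five plates are there).
- cup: Upright round steel cup fixed to the bench, dressed with the black arms and wire ring of a flask clamp (these reach 6 mm outside the cup): outer diameter 68 mm, inner diameter 60 mm, rim 70 mm above the origin, inner floor 5 mm above it, on an 85 mm square base 4 mm high. Origin: centre of the underside, z up.
- weight: Long hold-down weight, 175 mm tall, about 0.4 kg, loose, standing foot down in the cup at the start. Round steel foot 48 mm diameter, 22 mm high; steel stem 16 mm diameter up to 70 mm; black straight round handle 24 mm diameter from 70 to 175 mm. Origin: centre of the underside of the foot; z runs up the stem.
- flask: Bystander: conical glass flask with a paper cap, 84 mm diameter, 138 mm tall. Origin: centre of the underside. Leave alone.
- spare_clamp: Bystander: empty flask clamp, a dark disc 84 mm diameter with four black arms and a wire ring, 70 mm tall. Origin: centre of the underside. Leave alone.
- spanner: Bystander: steel spanner 170 mm long lying along its x. Leave alone.
Mind the look-alikes: they are no part of the job. Leave any red look-alike of the plate4 alone. Leave any green look-alike of the plate2 alone.

How it is judged:
On the way, in this order (a step that is already met when the one before it is completed fails the run):
1. plate1 (120 x 68 mm) lies flat, centred (10 mm) and squared (0.15 rad) on the foot plate or pile, let go of (horizontal distance between plate1 and foot_plate below 0.01 m and angle between plate1's own z axis and vertical below 0.06 rad and angle between the x axis of plate1 and the x axis of foot_plate, either way round below 0.15 rad and linear speed of plate1 below 0.03 m/s and contact force between the fingers and plate1 below 0.1 N), for 0.2 s.
2. plate1, lying there, is pressed down by the fingers: over 3 N from the fingers and over 4 N on what lies under it (horizontal distance between plate1 and foot_plate below 0.01 m and angle between plate1's own z axis and vertical below 0.06 rad and angle between the x axis of plate1 and the x axis of foot_plate, either way round below 0.15 rad and linear speed of plate1 below 0.03 m/s and contact force between the fingers and plate1 above 3 N and contact force between plate1 and foot_plate above 4 N), for 0.1 s.
3. plate2 (104 x 62 mm) lies flat, centred (10 mm) and squared (0.15 rad) on the foot plate or pile, let go of (horizontal distance between plate2 and foot_plate below 0.01 m and angle between plate2's own z axis and vertical below 0.06 rad and angle between the x axis of plate2 and the x axis of foot_plate, either way round below 0.15 rad and linear speed of plate2 below 0.03 m/s and contact force between the fingers and plate2 below 0.1 N), for 0.2 s.
4. plate2, lying there, is pressed down by the fingers: over 3 N from the fingers and over 4 N on what lies under it (horizontal distance between plate2 and foot_plate below 0.01 m and angle between plate2's own z axis and vertical below 0.06 rad and angle between the x axis of plate2 and the x axis of foot_plate, either way round below 0.15 rad and linear speed of plate2 below 0.03 m/s and contact force between the fingers and plate2 above 3 N and (contact force between plate2 and foot_plate above 4 N or contact force between plate2 and plate1 above 4 N)), for 0.1 s.
5. plate3 (88 x 57 mm) lies flat, centred (10 mm) and squared (0.15 rad) on the foot plate or pile, let go of (horizontal distance between plate3 and foot_plate below 0.01 m and angle between plate3's own z axis and vertical below 0.06 rad and angle between the x axis of plate3 and the x axis of foot_plate, either way round below 0.15 rad and linear speed of plate3 below 0.03 m/s and contact force between the fingers and plate3 below 0.1 N), for 0.2 s.
6. plate3, lying there, is pressed down by the fingers: over 3 N from the fingers and over 4 N on what lies under it (horizontal distance between plate3 and foot_plate below 0.01 m and angle between plate3's own z axis and vertical below 0.06 rad and angle between the x axis of plate3 and the x axis of foot_plate, either way round below 0.15 rad and linear speed of plate3 below 0.03 m/s and contact force between the fingers and plate3 above 3 N and (contact force between plate3 and foot_plate above 4 N or contact force between plate3 and plate1 above 4 N or contact force between plate3 and plate2 above 4 N)), for 0.1 s.
7. plate4 (72 x 52 mm) lies flat, centred (10 mm) and squared (0.15 rad) on the foot plate or pile, let go of (horizontal distance between plate4 and foot_plate below 0.01 m and angle between plate4's own z axis and vertical below 0.06 rad and angle between the x axis of plate4 and the x axis of foot_plate, either way round below 0.15 rad and linear speed of plate4 below 0.03 m/s and contact force between the fingers and plate4 below 0.1 N), for 0.2 s.
8. plate4, lying there, is pressed down by the fingers: over 3 N from the fingers and over 4 N on what lies under it (horizontal distance between plate4 and foot_plate below 0.01 m and angle between plate4's own z axis and vertical below 0.06 rad and angle between the x axis of plate4 and the x axis of foot_plate, either way round below 0.15 rad and linear speed of plate4 below 0.03 m/s and contact force between the fingers and plate4 above 3 N and (contact force between plate4 and foot_plate above 4 N or contact force between plate4 and plate1 above 4 N or contact force between plate4 and plate2 above 4 N or contact force between plate4 and plate3 above 4 N)), for 0.1 s.
9. plate5 (60 x 48 mm) lies flat, centred (10 mm) and squared (0.15 rad) on the foot plate or pile, let go of (horizontal distance between plate5 and foot_plate below 0.01 m and angle between plate5's own z axis and vertical below 0.06 rad and angle between the x axis of plate5 and the x axis of foot_plate, either way round below 0.15 rad and linear speed of plate5 below 0.03 m/s and contact force between the fingers and plate5 below 0.1 N), for 0.2 s.
10. plate5, lying there, is pressed down by the fingers: over 3 N from the fingers and over 4 N on what lies under it (horizontal distance between plate5 and foot_plate below 0.01 m and angle between plate5's own z axis and vertical below 0.06 rad and angle between the x axis of plate5 and the x axis of foot_plate, either way round below 0.15 rad and linear speed of plate5 below 0.03 m/s and contact force between the fingers and plate5 above 3 N and (contact force between plate5 and foot_plate above 4 N or contact force between plate5 and plate1 above 4 N or contact force between plate5 and plate2 above 4 N or contact force between plate5 and plate3 above 4 N or contact force between plate5 and plate4 above 4 N)), for 0.1 s.
At the end, for the whole second after the job is handed in: All plates present lie flat (0.06 rad) in one pile on the foot plate, largest lowest, smallest on top, each within 10 mm of its centre and 0.15 rad of square (either way round); the weight stands upright (0.06 rad) on the top plate within 12 mm of that centre; all at rest (horizontal distance between each of plate1, plate2, plate3, plate4, plate5 and foot_plate below 0.01 m and angle between each of plate1, plate2, plate3, plate4, plate5, weight's own z axis and vertical below 0.06 rad and angle between the x axis of each of plate1, plate2, plate3, plate4, plate5 and the x axis of foot_plate, either way round below 0.15 rad and linear speed of each of plate1, plate2, plate3, plate4, plate5 below 0.03 m/s and z of each of plate2, plate3, plate4, plate5, weight in the frame of plate1 above 0.005 m and z of each of plate3, plate4, plate5, weight in the frame of plate2 above 0.005 m and z of each of plate4, plate5, weight in the frame of plate3 above 0.005 m and z of each of plate5, weight in the frame of plate4 above 0.005 m and z of weight in the frame of plate5 above 0.005 m and horizontal distance between weight and foot_plate below 0.012 m and linear speed of weight below 0.02 m/s and z of weight in the frame of foot_plate below 0.056 m); the robot touches nothing.
It fails at once if the flask is moved more than 30 mm (distance of flask from where it was at the start of the episode above 0.03 m).
It fails at once if the empty flask clamp is moved more than 30 mm (distance of spare_clamp from where it was at the start of the episode above 0.03 m).
It fails at once if the spanner is moved more than 30 mm (distance of spanner from where it was at the start of the episode above 0.03 m).
Of plate1, plate2, plate3, plate4, plate5 only 3 to 5 are there at a start; the rules pass over those that are not, and their reading is None.
At some moment in a run one of plate4, plate5 may be knocked a few centimetres aside while the robot is not near it.
Once in a run the grip may slacken for a moment while it holds something.
It also fails if it takes over 210 s, if anything falls off the work surface, if the arm or the gripper's body presses on something with over 40 N, if the wrist force passes 120 N, or if a joint passes its speed limit or range.

ROBOT

A 6-joint arm with a two-finger parallel gripper is mounted at the origin on the work surface. World frame = base frame: x ahead of the robot, y to its left, z up, the work surface at z = 0. Lengths are in m, angles in rad, forces in N, time in s.
With the tool pointing down it reaches from about 0.375 to 0.9 m from the base axis. Payload 3.1 kg.
Tool frame: the origin (TCP) lies between the finger pads; the fingertips stand 8 mm ahead of it and the grasp point (between the pads) lies 11 mm behind it; z points along the fingers, y is the line along which they close (so a half turn about z gives the same grasp; the last joint's range is limited). The gripper opens to 85 mm and grips with 20 to 120 N. Pads are 22 mm wide; open, the fingers measure 114 mm over their backs; the gripper's body (76 mm by 85 mm) begins 54 mm behind the grasp point. The pads swing forward as they close: fully open they stand 13 mm farther back than shut.
Start: joints at [-1.323, 0.527, 1.433, -0, 1.181, -0.178], TCP at [0.258, -0.569, 0.212] pointing down, gripper open.
Joint ranges: [-3.08, 3.08], [-0.75, 2.2], [0.22, 2.44], [-1.43, 4.57], [0, 2.65], [-2.85, 2.85]. Speed limits (rad/s): [2.79, 2.79, 3.14, 3.14, 3.14, 3.14].

INTERFACE

Orientations are given as a rotation vector (axis times angle).
In Python, from rig import arm gives the robot as it stands.
- The arm moves only by the shell command python3 -m crank 'ROWS' [FORCE]. ROWS is JSON, a list of rows, each a list of 7 numbers: the turn, a rotation vector about the tool's x, y, z in rad, then the shift along the tool's x, y, z in mm, then the closure, from -1 (fully open) to 1 (shut). A call has 1 to 12 rows; each row is the pose to reach, as a shift and turn from the pose commanded when the call began, along the tool's axes at that moment; what a row does not reach only later rows make up. A row lasts 1/8 s, in which the tool goes at most 62.5 mm and 10.7 degrees, less where a joint would pass 70% of its speed; a pose out of reach is approached as far as the arm can. A call with a gripper value outside its range is refused whole. The fingers move at their own pace and stop on an object; FORCE is the grip in N (left out, the last holds). Time passes only in rows, so rows that repeat a pose let the fingers close. It gives the time, the measured TCP pose, the force, the opening and the grip force at its end, in the units of the state.
- arm.get_obs(): the state, without advancing time (a new reading comes with each control period).
- arm.snapshot(name): name is "scene" or "top" or "wrist"; returns a dict with "color" (384x512x3 uint8, red, green, blue), "fov_y" (degrees; the focal length in pixels is half the picture's height over the tangent of half this angle, whatever the lens; pixels are square), "cx", "cy" (the principal point, pixels), "distortion" ([k1, k2, p1, p2, k3] as OpenCV has them; the pictures are not rectified), "view" (4x4, takes a point from world to camera coordinates); the wrist camera has in their place "tool_from_camera" (4x4, takes a point from camera to tool coordinates, whose origin is the TCP and whose axes are the flange's). Camera axes: x right, y down, z forward; pixel columns grow to the right and rows downward; lengths in m; the calibration is good to about 2 mm. A picture is of the moment at which its call begins: read the wrist's pose just before it. There is no depth.
- arm.job_done(): hands the job in; it is judged then, once.
Trained networks look in a picture, given as the dict that the camera call returned (one of the last four; its "shot" number tells which), for a name from the list of things; names that differ only in an ending like _2 or _b are one class to them, and where a whole thing is asked for, a point or a joint stands for the part that bears it (a point fixed in the world has none). Each returns a list of dicts, best first, with "score" (0 to 1); they miss things now and then, are a little off and sometimes report something else, mostly with a low value. They report only what shows in the picture. A call takes as long as a camera call. They do not tell look-alikes from the thing itself.
- arm.silhouettes(picture, query): "pixels" (384x512 bool, what is visible of it) and "bbox" ([left, top, right, bottom] in pixels, round what is visible of it).
The state is a dict: "time": time; "joints": joint angles; "joint_vel": joint speeds; "tau": joint torques, N m; "ee_pos": TCP position; "tcp_rot": TCP orientation; "force": force on the tool from outside, world axes, zero at the start; "torque": the same for the moment, N m; "finger_gap": finger opening in m; "grasp_force": force on a finger pad.
Only numpy, scipy, OpenCV 4.12 (cv2) and the standard library are available. Lean on these libraries where they do the work, as an engineer would, in place of code of your own. Each camera call takes 0.05 s, during which the arm holds its last target. There are 200 camera calls.

## Working session

There is one attempt and no reset: what is moved stays moved. The work goes in short steps, Python scripts to look and compute and a shell command to move; the robot and the scene stay as the last step left them, time stands still between calls to the robot, and variables do not carry over. Pictures are saved under pics/ and viewed, at most 14 in all, crops included, and the job is handed in when it is done.

```bash
ls; mkdir -p pics; cat > h.py <<'E'
import numpy as np,cv2
from rig import arm
from scipy.spatial.transform import Rotation as R
def K(p):
    f=192/np.tan(np.radians(p["fov_y"])/2); return np.array([[f,0,p["cx"]],[0,f,p["cy"]],[0,0,1.]])
def view(p,obs=None):
    if "view" in p: return np.array(p["view"])
    T=np.eye(4);T[:3,:3]=R.from_rotvec(obs["tcp_rot"]).as_matrix();T[:3,3]=obs["ee_pos"]
    return np.linalg.inv(T@np.array(p["tool_from_camera"]))
def toworld(p,uv,z,V):
    n=cv2.undistortPoints(np.float64(uv).reshape(-1,1,2),K(p),np.float64(p["distortion"])).reshape(-1,2)
    d=np.c_[n,np.ones(len(n))]@V[:3,:3]; c=-V[:3,:3].T@V[:3,3]
    return c+d*((z-c[2])/d[:,2])[:,None]
def rect(p,m,z,V):
    cs,_=cv2.findContours(m.astype(np.uint8),cv2.RETR_EXTERNAL,cv2.CHAIN_APPROX_NONE)
    c=max(cs,key=cv2.contourArea).reshape(-1,2)
    w=toworld(p,c,z,V)[:,:2]
    (x,y),(a,b),t=cv2.minAreaRect((w*1000).astype(np.float32))
    if a<b: a,b,t=b,a,t+90
    t=(t+90)%180-90
    return x,y,a,b,t
def save(n,im,s=1.5): cv2.imwrite("pics/"+n+".png",cv2.resize(im[:,:,::-1],None,fx=s,fy=s))
E
cat > look.py <<'E'
from h import *
import sys
print({k:np.round(v,3) for k,v in arm.get_obs().items()})
for cam in ["top","scene"]:
    p=arm.snapshot(cam);V=view(p);save(cam+"0",p["color"]);print(cam,-V[:3,:3].T@V[:3,3],p["fov_y"])
    for q,z in [("foot_plate",.012),("plate1",.008),("plate2",.008),("plate3",.008),("plate4",.008),("plate5",.008),("cup",.07),("weight",.175),("flask",0),("spare_clamp",.0),("spanner",0)]:
        for r in arm.silhouettes(p,q):
            print(q,round(r["score"],2),np.round(r["bbox"]),np.round(rect(p,r["pixels"],z,V),1))
E
python3 look.py
```

```text
pics
{'time': np.float64(0.0), 'joints': array([-1.324,  0.528,  1.434, -0.   ,  1.181, -0.178]), 'joint_vel': array([-0.   ,  0.001, -0.002, -0.001,  0.001,  0.   ]), 'tau': array([-1.0000e-03, -4.4235e+01, -1.7802e+01, -0.0000e+00,  8.0000e-03,
       -0.0000e+00]), 'ee_pos': array([ 0.258, -0.568,  0.211]), 'tcp_rot': array([-3.069, -0.663,  0.   ]), 'force': array([-0.061, -0.765,  0.26 ]), 'torque': array([ 0.041,  0.051, -0.05 ]), 'grasp_force': np.float64(0.0), 'finger_gap': np.float64(0.085)}
top [0.43838277 0.0040476  1.09502495] 53.44667335887229
foot_plate 0.85 [223. 188. 279. 254.] [467.7  45.3 168.2 108.4 -20.2]
plate1 0.92 [129. 177. 164. 208.] [551.8 348.2  90.4  62.6 -22.7]
plate1 0.85 [144. 236. 179. 277.] [374.5 300.3 104.7  64.   27.7]
plate1 0.83 [410. 251. 433. 273.] [ 349.7 -435.6   71.3   49.   -77.5]
plate1 0.68 [371. 240. 393. 266.] [ 385.5 -318.8   72.5   54.7    5.4]
plate1 0.64 [ 93. 235. 127. 276.] [370.1 446.1 107.   68.6  21. ]
plate1 0.57 [191. 139. 232. 183.] [645.4 150.5 122.   70.2  19.5]
plate2 0.92 [129. 177. 164. 208.] [551.8 348.2  90.4  62.6 -2
[... 4179 characters left out ...]
426.1   83.4   66.5  -82.1]
plate5 0.57 [216. 155. 252. 190.] [ 597.8 -106.2  178.3  102.1   61.4]
plate5 0.56 [413. 215. 442. 245.] [369.7 450.3 111.3  57.6  21.3]
plate5 0.46 [233. 122. 257. 130.] [ 383.  -313.8   73.8   57.4    3.1]
cup 0.97 [215. 154. 254. 192.] [648.6 -38.3 170.3  97.5  62.5]
cup 0.54 [370. 187. 397. 217.] [441.9 345.2 104.   56.9  28.5]
weight 0.62 [226. 124. 239. 164.] [655.8 -15.9 200.8  26.3  53.4]
weight 0.5 [230. 118. 254. 129.] [566.2 -80.3  58.6  45.1   4.1]
flask 0.75 [280. 212. 314. 275.] [670.3 247.  212.1  82.4  46.6]
spare_clamp 0.91 [156. 136. 178. 171.] [ 692.5 -353.3  187.2   80.7   62.3]
spanner 0.85 [181. 196. 234. 224.] [758.1 -23.4 164.2  38.3  -5.2]
```

View pics/top0.png

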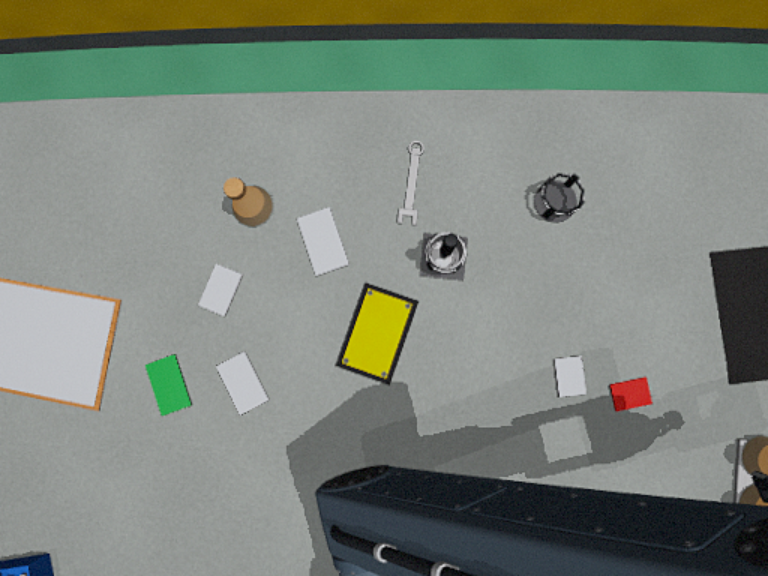

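View pics/scene0.png

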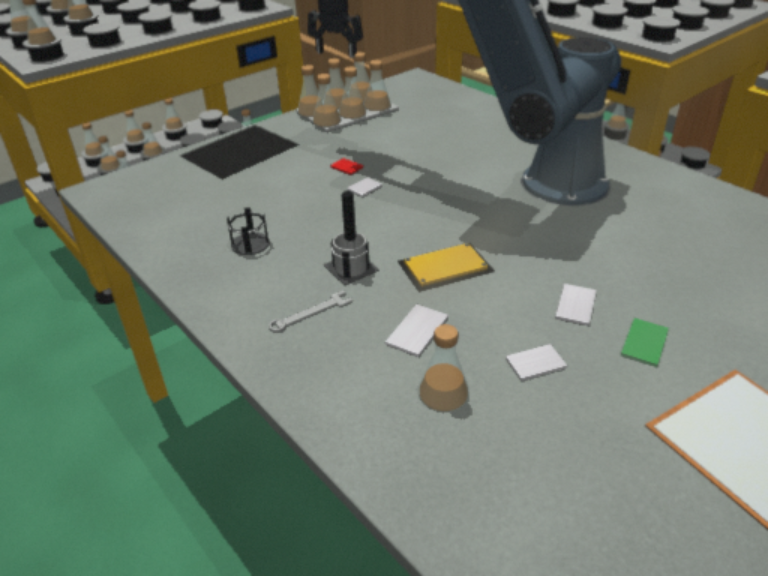

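Top picture (512×384 px): candidates for grey plates are (215,160) 122×70 → plate1, (161,256) 105×64 → plate2, (146,193) 90×62 → plate3 and (380,251) 72×54 → plate4. The green (112,256) and red (420,262) plates are look-alikes. The lighter patch at (377,293) looks like a lit gap in the arm's shadow, and plate5 is either absent or hidden. Foot plate (251,222), weight in cup (296,168).

```bash
cat >> h.py <<'E'
def row(x,y,z,yaw,base=None):
    """mm, deg -> row of turn + shift from measured pose, or from base=(x,y,z,yaw) ideal"""
    D=lambda a:R.from_euler("z",a,degrees=True)*R.from_euler("x",180,degrees=True)
    if base is None:
        o=arm.get_obs(); R0=R.from_rotvec(o["tcp_rot"]); p0=np.array(o["ee_pos"])*1000
    else: R0=D(base[3]);p0=np.array(base[:3])
    print("row",np.round((R0.inv()*D(yaw)).as_rotvec(),4),np.round(R0.inv().apply(np.array([x,y,z])-p0),1))
def pose():
    o=arm.get_obs(); M=R.from_rotvec(o["tcp_rot"]).as_matrix()
    print("t",round(float(o["time"]),2),"pos",np.round(np.array(o["ee_pos"])*1000,1),"yaw",round(np.degrees(np.arctan2(M[1,0],M[0,0])),2),"tilt",np.round(M[:2,2],4),"F",np.round(o["force"],2),"gap",round(float(o["finger_gap"])*1000,1),"gf",round(float(o["grasp_force"]),1))
E
python3 -c "
from h import *
pose();row(470,0,320,20);row(600,150,320,19.5)
p=arm.snapshot('wrist');print(np.round(p['tool_from_camera'],3),p['fov_y'])"
```

```text
t 1.2 pos [ 258.2 -569.2  212.1] yaw 24.4 tilt [ 0. -0.] F [0.06 0.89 0.83] gap 85.1 gf 0.0
row [0.     0.     0.0767] [ 428.  -430.9 -107.9]
row [0.     0.     0.0855] [ 608.3 -513.8 -107.9]
[[ 0.001 -0.945 -0.328  0.085]
 [ 1.     0.001  0.    -0.   ]
 [ 0.    -0.328  0.945 -0.163]
 [ 0.     0.     0.     1.   ]] 70.19486058468759
```

```bash
python3 -m crank '[[0,0,0.04,0,0,-108,-1],[0,0,0.08,428,-431,-108,-1],[0,0,0.08,428,-431,-108,-1],[0,0,0.08,428,-431,-108,-1],[0,0,0.08,428,-431,-108,-1],[0,0,0.08,428,-431,-108,-1],[0,0,0.08,428,-431,-108,-1],[0,0,0.08,428,-431,-108,-1],[0,0,0.08,428,-431,-108,-1],[0,0,0.08,428,-431,-108,-1],[0,0,0.08,428,-431,-108,-1],[0,0,0.08,428,-431,-108,-1]]'
cat > wl.py <<'E'
from h import *
import sys
# wl.py name  : wrist look; all silhouettes of plate & foot
pose(); o=arm.get_obs(); p=arm.snapshot("wrist"); V=view(p,o)
for a in sys.argv[2:]:
    q,z=a.split(":")
    for r in arm.silhouettes(p,q):
        print(q,round(r["score"],2),np.round(r["bbox"]),np.round(rect(p,r["pixels"],float(z)/1000,V),1),p["color"][r["pixels"]].mean(0).round())
save(sys.argv[1],p["color"])
E
python3 wl.py w1 plate1:8 foot_plate:12
```

```text
time: 2.75
ee_pos: [0.4706, 0.0029, 0.3205]
tcp_rot: [-3.093, -0.549, -0.002]
force: [0.1, -0.8, -0.7]
finger_gap: 0.0852
grasp_force: 0.0
t 2.75 pos [470.6   2.9 320.5] yaw 20.14 tilt [0.0013 0.0003] F [ 0.13 -0.76 -0.68] gap 85.2 gf 0.0
plate1 0.8 [408. 262. 452. 286.] [ 348.4 -433.6   79.2   56.1  -80.3] [186.  55.  52.]
plate1 0.8 [  2.  86.  23. 150.] [372.5 422.  111.9  41.8   4.1] [ 64. 144.  77.]
plate1 0.77 [37.  1. 97. 66.] [549.5 347.   89.   62.  -22.2] [201. 203. 204.]
plate1 0.74 [ 54. 108. 100. 172.] [372.  300.1 104.3  68.   27. ] [156. 153. 154.]
plate1 0.67 [371. 228. 408. 264.] [ 383.3 -318.3   74.3   56.6    3.7] [198. 200. 200.]
plate1 0.64 [325.  69. 386. 100.] [ 628.  -117.   100.9   48.3  -65.5] [84. 84. 82.]
plate1 0.59 [181.   0. 226.  54.] [621.7 142.5  74.5  69.   19.5] [208. 210. 210.]
foot_plate 0.96 [179.  87. 284. 195.] [466.7  44.8 167.7 109.3 -20.1] [169. 155.  71.]
```

```bash
python3 - <<'E'
from h import *
p=arm.snapshot("top");V=view(p);save("top1",p["color"])
for r in arm.silhouettes(p,"plate5"): print(round(r["score"],2),np.round(r["bbox"]),np.round(rect(p,r["pixels"],.008,V),1),p["color"][r["pixels"]].mean(0).round())
row(645,150,200,19.5)
E
```

```text
0.84 [141. 235. 180. 278.] [374.7 300.4 108.2  69.2  28.1] [171. 169. 174.]
0.78 [409. 251. 435. 276.] [ 349.8 -435.6   75.9   51.9  -79.3] [196.  50.  45.]
0.61 [195. 141. 226. 183.] [645.9 150.6 119.5  67.9  18.9] [200. 202. 206.]
0.6 [372. 237. 391. 267.] [ 385.4 -318.8   74.1   54.7    5.6] [192. 194. 198.]
0.57 [ 93. 236. 127. 276.] [370.5 444.8 105.5  65.2  20.9] [ 50. 169.  84.]
row [0.0001 0.0005 0.0036] [216.1 -83.  119.9]
```

View pics/w1.png

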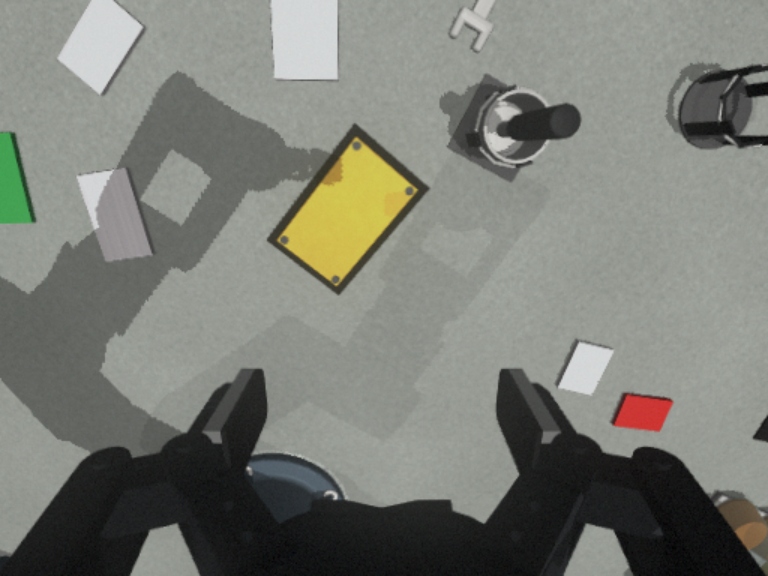

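View pics/top1.png

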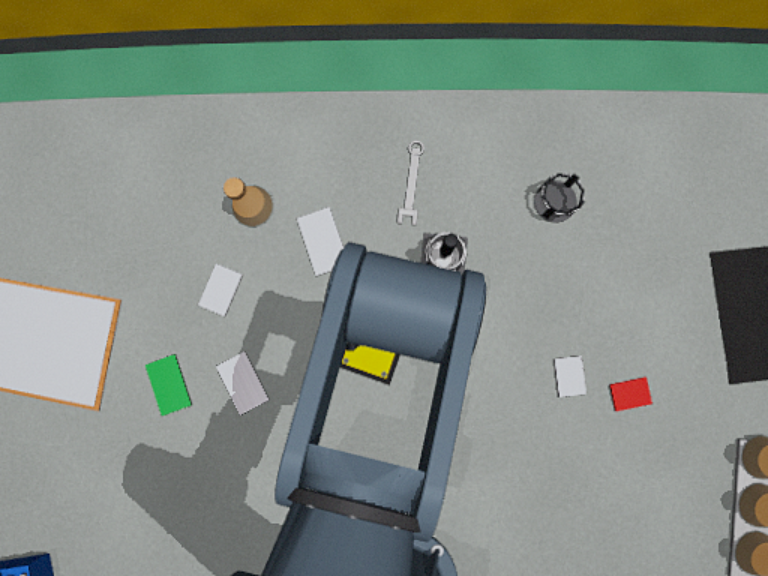

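The pictures agree: no fifth plate anywhere, so four plates. plate1 is the big grey rectangle at wrist px (203,25), and the red and green ones are excluded by colour. Going above plate1.

```bash
python3 -m crank '[[0,0,0,216,-83,150,-1],[0,0,0,216,-83,200,-1],[0,0,0,216,-83,200,-1],[0,0,0,216,-83,200,-1],[0,0,0,216,-83,200,-1],[0,0,0,216,-83,200,-1],[0,0,0,216,-83,200,-1]]'
python3 wl.py w2 plate1:8 foot_plate:12; python3 -c "
from h import *
row(645,150,15,19.3)"
```

```text
time: 3.88
ee_pos: [0.6448, 0.1499, 0.1202]
tcp_rot: [3.095, 0.538, -0.002]
force: [-0.3, -1.3, 0.4]
finger_gap: 0.085
grasp_force: 0.0
t 3.88 pos [644.8 149.9 120.2] yaw 19.73 tilt [-0.0009 -0.0005] F [-0.35 -1.35  0.35] gap 85.0 gf 0.0
plate1 0.98 [221. 128. 288. 235.] [644.2 150.7 120.8  67.9  18.9] [203. 203. 204.]
plate1 0.9 [ 43. 293. 116. 356.] [415.1 320.4  70.2  21.1 -59.1] [118. 116. 117.]
plate1 0.85 [ 20. 156. 100. 244.] [551.7 347.4  94.3  58.8 -22.2] [151. 148. 149.]
plate1 0.73 [224. 266. 347. 343.] [485.4  41.8 138.6 112.2 -19.8] [157. 130.  61.]
plate1 0.72 [  3. 301.  10. 329.] [ 3.497e+02  4.042e+02  4.900e+01  1.150e+01 -3.000e-01] [33. 70. 39.]
plate1 0.65 [  0.   0. 182. 110.] [715.6 334.  172.9  83.1 -89.6] [151. 121.  88.]
foot_plate 0.56 [229. 266. 345. 344.] [490.   43.7 133.6 109.7 -18.7] [160. 132.  61.]
foot_plate 0.27 [  1.   0. 181. 113.] [715.7 332.  171.4  82.8 -89.7] [151. 121.  88.]
row [ 0.0011 -0.0029  0.0073] [ -0.8  -0.2 107.5]
```

View pics/w2.png

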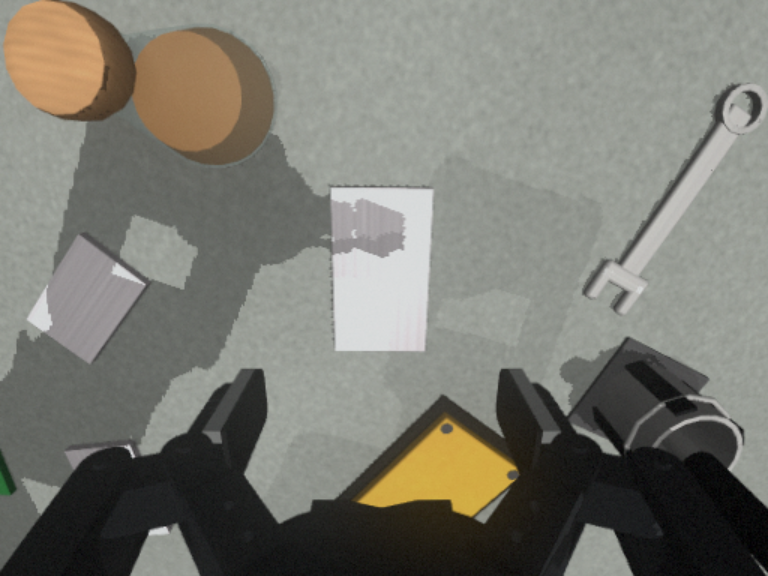

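```bash
python3 -m crank '[[0,0,0.014,0,-1,55,-1],[0,0,0.014,0,-1,100,-1],[0,0,0.014,0,-1,112,-1],[0,0,0.014,0,-1,114,-1],[0,0,0.014,0,-1,114,-0.75],[0,0,0.014,0,-1,114,-0.75],[0,0,0.014,0,-1,114,-0.75]]' 25; python3 -c "
from h import *
pose();row(644.2,150.7,3,18.9)"
```

```text
time: 4.9
ee_pos: [0.6454, 0.1525, 0.0074]
tcp_rot: [3.098, 0.519, 0.003]
force: [-1.0, 0.1, -0.2]
finger_gap: 0.0747
grasp_force: 0.0
t 4.9 pos [645.4 152.5   7.4] yaw 19.02 tilt [0.002  0.0001] F [-0.95  0.07 -0.24] gap 74.7 gf 0.0
row [ 0.0005 -0.002   0.0021] [-1.8  1.3  4.4]
```

```bash
python3 -m crank '[[0,0,0,-1,1,2,-0.75],[0,0,0,-1,1,4,-0.75],[0,0,0,-1,1,4,-0.75],[0,0,0,-1,1,4,1],[0,0,0,-1,1,4,1],[0,0,0,-1,1,4,1],[0,0,0,-1,1,4,1]]' 60; python3 -c "
from h import *
pose()"
```

```text
time: 5.78
ee_pos: [0.6441, 0.1511, 0.0022]
tcp_rot: [3.098, 0.519, 0.0]
force: [-0.6, -0.4, -0.0]
finger_gap: 0.0018
grasp_force: 0.0
t 5.78 pos [644.1 151.1   2.2] yaw 19.01 tilt [0.0001 0.    ] F [-0.56 -0.43 -0.  ] gap 1.8 gf 0.0
```

```bash
python3 wl.py w3 plate1:8
```

```text
t 5.78 pos [644.1 151.1   2.2] yaw 19.01 tilt [0.0001 0.    ] F [-0.56 -0.43 -0.  ] gap 1.8 gf 0.0
plate1 0.84 [  0. 233.  18. 272.] [5.743e+02 3.078e+02 3.070e+01 1.070e+01 2.000e-01] [99. 96. 97.]
plate1 0.65 [200. 141. 315. 309.] [653.1 153.3 104.5  68.4  18.8] [185. 184. 185.]
```

View pics/w3.png

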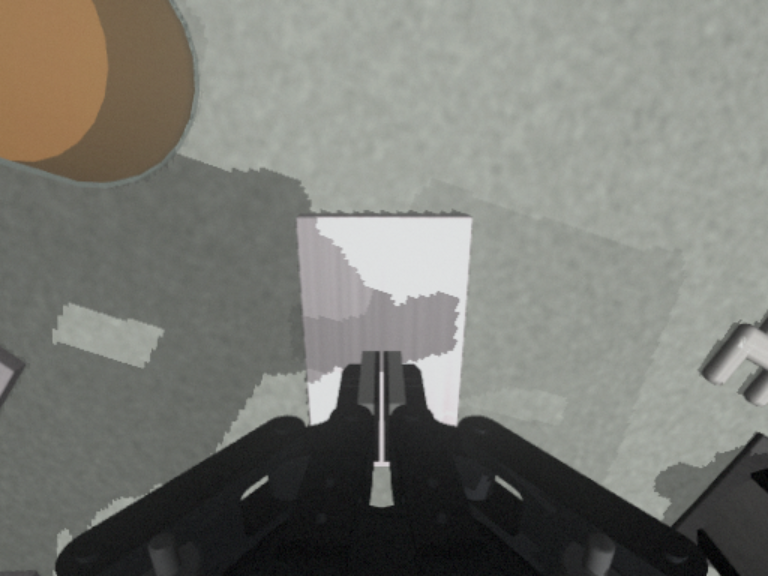

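```bash
python3 - <<'E'
from h import *
p=arm.snapshot("wrist");T=np.array(p["tool_from_camera"])
for uv in [(254,234),(243,234),(177,246),(333,246),(165,246)]:
    n=cv2.undistortPoints(np.float64([[uv]]),K(p),np.float64(p["distortion"])).reshape(2)
    d=T[:3,:3]@np.r_[n,1];c=T[:3,3]
    for x in (.011,-.011): print(uv,x,np.round((c+d*(x-c[0])/d[0])*1000,1))
E
```

```text
(254, 234) 0.011 [ 11.   -0.  -23.1]
(254, 234) -0.011 [-11.    0.   18.3]
(243, 234) 0.011 [ 11.   -6.3 -23.1]
(243, 234) -0.011 [-11.   -8.1  18.3]
(177, 246) 0.011 [ 11.  -40.6 -36.7]
(177, 246) -0.011 [-11.  -52.7   0.7]
(333, 246) 0.011 [ 11.   41.7 -36.6]
(333, 246) -0.011 [-11.   54.1   0.8]
(165, 246) 0.011 [ 11.  -47.  -36.8]
(165, 246) -0.011 [-11.  -60.9   0.6]
```

```bash
python3 -m crank '[[0,0,0,0,0,2,1],[0,0,0,0,0,4,1],[0,0,0,0,0,4,1]]'; python3 -m crank '[[0,0,0,0,0,2,1],[0,0,0,0,0,4,1],[0,0,0,0,0,4,1]]'; python3 -c "
from h import *
pose();print(arm.get_obs()['tau'])"
```

```text
time: 6.3
ee_pos: [0.6438, 0.1511, -0.0022]
tcp_rot: [-3.098, -0.519, 0.001]
force: [0.9, -0.4, -0.5]
finger_gap: -0.0002
grasp_force: 0.0
time: 6.68
ee_pos: [0.6438, 0.1511, -0.0062]
tcp_rot: [-3.098, -0.519, 0.001]
force: [-0.3, -0.6, 0.8]
finger_gap: 0.0002
grasp_force: 0.0
t 6.67 pos [643.8 151.1  -6.2] yaw 19.01 tilt [-0.0005 -0.    ] F [-0.31 -0.6   0.75] gap 0.2 gf 0.0
[-1.20018289e-02 -5.11666095e+01 -1.16801146e+01 -3.57981971e-04
 -7.69896491e-03 -4.30783089e-06]
```

```bash
for i in 1 2 3; do python3 -m crank '[[0,0,0,0,0,1,1],[0,0,0,0,0,2,1],[0,0,0,0,0,2,1]]' | egrep 'ee_pos|force: \['; done
```

```text
ee_pos: [0.644, 0.1511, -0.008]
force: [-0.8, 0.0, 0.8]
ee_pos: [0.644, 0.1511, -0.01]
force: [-0.6, -0.3, -0.4]
ee_pos: [0.6442, 0.1511, -0.0111]
force: [-1.0, -0.0, 3.8]
```

Contact at TCP z ≈ −10.5 mm with the plate top at 8 mm, so the shut fingertips are really 18.5 mm *behind* the reported TCP, not 8 mm ahead. The picture agrees with this, so I'll use the measured offset. Redoing the grasp.

```bash
python3 -m crank '[[0,0,0,0,0,-18,-0.75],[0,0,0,0,0,-18,-0.75],[0,0,0,0,0,-18,-0.75],[0,0,0,0,0,-18,-0.75],[0,0,0,0,0,-18,-0.75],[0,0,0,0,0,0,-0.75],[0,0,0,0,0,8,-0.75],[0,0,0,0,0,11,-0.75],[0,0,0,0,0,11,-0.75]]' 60; python3 -c "
from h import *
pose()"
```

```text
time: 8.93
ee_pos: [0.6438, 0.1511, -0.0235]
tcp_rot: [-3.098, -0.519, 0.001]
force: [0.3, 0.1, 0.4]
finger_gap: 0.0749
grasp_force: 0.0
t 8.93 pos [643.8 151.1 -23.5] yaw 19.01 tilt [-0.0008 -0.    ] F [0.32 0.06 0.41] gap 74.9 gf 0.0
```

```bash
python3 -m crank '[[0,0,0,0,0,0,1],[0,0,0,0,0,0,1],[0,0,0,0,0,0,1],[0,0,0,0,0,0,1]]' 60; python3 -c "
from h import *
pose()"
```

```text
time: 9.43
ee_pos: [0.6447, 0.1512, -0.0221]
tcp_rot: [3.098, 0.519, 0.002]
force: [0.2, 0.3, 5.8]
finger_gap: 0.0652
grasp_force: 67.4
t 9.43 pos [644.7 151.2 -22.1] yaw 19.01 tilt [0.0015 0.0001] F [0.2  0.31 5.82] gap 65.2 gf 67.4
```

```bash
python3 -m crank '[[0,0,0,0,0,-40,1],[0,0,0,0,0,-83,1],[0,0,0,0,0,-83,1],[0,0,0,0,0,-83,1]]'; python3 -c "
from h import *
pose();row(467,45,60,-20.2)"
```

```text
time: 9.93
ee_pos: [0.6426, 0.151, 0.0588]
tcp_rot: [-3.098, -0.519, 0.005]
force: [0.2, 0.2, -2.8]
finger_gap: 0.0652
grasp_force: 68.1
t 9.93 pos [642.6 151.   58.8] yaw 19.01 tilt [-0.003  -0.0002] F [ 0.2   0.16 -2.83] gap 65.2 gf 68.1
row [3.000e-04 3.000e-03 6.843e-01] [-200.6   43.    -0.7]
```

```bash
python3 -m crank '[[0,0,0.17,-50,11,-20,1],[0,0,0.34,-100,22,-20,1],[0,0,0.51,-150,32,-20,1],[0,0,0.684,-200,43,-20,1],[0,0,0.684,-200,43,-20,1],[0,0,0.684,-200,43,-20,1],[0,0,0.684,-200,43,-20,1]]'; python3 wl.py w4 plate1:70 foot_plate:12; python3 -c "
from h import *
row(467,45,-8,-20.2)"
```

```text
time: 10.8
ee_pos: [0.4704, 0.0455, 0.0797]
tcp_rot: [-3.093, 0.549, -0.002]
force: [0.4, -0.2, -2.2]
finger_gap: 0.0655
grasp_force: 68.1
t 10.8 pos [470.4  45.5  79.7] yaw -20.12 tilt [ 0.001  -0.0001] F [ 0.4  -0.21 -2.2 ] gap 65.5 gf 68.1
plate1 0.98 [  1. 347.  24. 384.] [405.2 313.7  49.2  21.1 -40.9] [37. 85. 45.]
plate1 0.8 [185. 152. 323. 337.] [446.5  54.5 157.5  89.1 -19.9] [183. 180. 182.]
plate1 0.78 [ 30. 297. 126. 354.] [445.3 237.3  53.6  20.2 -64. ] [142. 139. 141.]
plate1 0.27 [302.   0. 412.  40.] [569.9 -51.4  63.6  20.8  71.3] [70. 70. 69.]
foot_plate 0.71 [190. 102. 326. 149.] [527.9  22.6 107.7  39.   70. ] [137. 120.  65.]
row [-0.0001 -0.0005  0.0014] [-2.5  1.6 87.9]
```

View pics/w4.png

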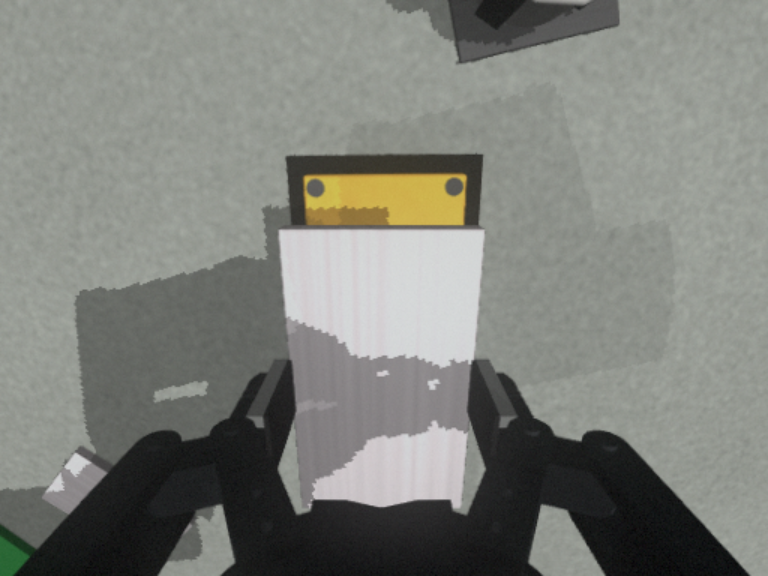

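The held plate (px 255,240) is square with the foot plate beneath and centred on it. Lowering.

```bash
python3 -m crank '[[0,0,0,-2.5,1.6,40,1],[0,0,0,-2.5,1.6,75,1],[0,0,0,-2.5,1.6,85,1],[0,0,0,-2.5,1.6,88,1],[0,0,0,-2.5,1.6,88,1]]'; python3 -c "
from h import *
pose()"
```

```text
time: 11.58
ee_pos: [0.4669, 0.0447, -0.0072]
tcp_rot: [-3.093, 0.55, -0.003]
force: [0.1, -0.0, -2.3]
finger_gap: 0.0659
grasp_force: 47.9
t 11.57 pos [466.9  44.7  -7.2] yaw -20.16 tilt [ 0.0016 -0.0002] F [ 0.06 -0.05 -2.29] gap 65.9 gf 47.9
```

```bash
python3 -m crank '[[0,0,0,0,0,2,1],[0,0,0,0,0,3,1],[0,0,0,0,0,3,1]]'; python3 -m crank '[[0,0,0,0,0,0,-0.7],[0,0,0,0,0,0,-0.7],[0,0,0,0,0,0,-0.7],[0,0,0,0,0,-15,-0.7],[0,0,0,0,0,-45,1],[0,0,0,0,0,-45,1],[0,0,0,0,0,-45,1],[0,0,0,0,0,-45,1],[0,0,0,0,0,-45,1],[0,0,0,0,0,-45,1],[0,0,0,0,0,-45,1]]';python3 -c "
from h import *
pose();row(467,45,0,-20.2)
p=arm.snapshot('top');V=view(p)
for r in arm.silhouettes(p,'plate1'): print(round(r['score'],2),np.round(rect(p,r['pixels'],.02,V),1),p['color'][r['pixels']].mean(0).round())"; python3 wl.py w5 plate1:20 foot_plate:12
```

```text
time: 11.95
ee_pos: [0.4667, 0.0446, -0.0101]
tcp_rot: [-3.093, 0.55, -0.003]
force: [-0.9, 0.3, 3.9]
finger_gap: 0.0654
grasp_force: 69.4
time: 13.32
ee_pos: [0.4659, 0.0447, 0.0339]
tcp_rot: [3.093, -0.55, -0.001]
force: [0.2, -0.7, 0.1]
finger_gap: -0.0
grasp_force: 0.0
t 13.32 pos [465.9  44.7  33.9] yaw -20.18 tilt [-0.0005  0.0001] F [ 0.2  -0.71  0.09] gap -0.0 gf 0.0
row [0.0001 0.0005 0.0003] [ 0.9 -0.7 33.9]
0.75 [550.5 344.3  88.   59.  -22.2] [202. 204. 208.]
0.74 [ 349.9 -430.2   73.2   49.9  -77.7] [206.  51.  47.]
0.65 [ 385.8 -315.6   71.7   54.2    5.6] [202. 204. 208.]
0.51 [412.1 308.9  76.4  42.4  83.2] [171. 167. 173.]
t 13.43 pos [466.   44.7  34. ] yaw -20.18 tilt [-0.0002  0.    ] F [ 0.33  0.36 -0.19] gap -0.5 gf 0.0
plate1 0.86 [  3. 325.  58. 384.] [406.9 291.8  69.5  47.6 -61.3] [139. 135. 137.]
plate1 0.8 [203. 138. 305. 283.] [471.2  43.2 110.8  67.5 -20.1] [206. 204. 205.]
foot_plate 0.6 [172.  99. 336. 284.] [478.8  40.3 142.3 105.7 -19.5] [136. 120.  70.]
foot_plate 0.23 [  0. 328.  60. 384.] [401.  305.6  73.2  49.1 -59.8] [139. 135. 137.]
```

```bash
python3 -m crank '[[0,0,0,0,0,26,1],[0,0,0,0,0,31,1],[0,0,0,0,0,34,1],[0,0,0,0,0,36,1],[0,0,0,0,0,36,1],[0,0,0,0,0,36,1]]'; python3 -c "
from h import *
pose();row(400,260,180,-20.2)
row(374,300,60,27.5)"
```

```text
time: 14.32
ee_pos: [0.4657, 0.0447, 0.0008]
tcp_rot: [3.093, -0.55, 0.001]
force: [-3.4, 0.2, 22.2]
finger_gap: 0.0002
grasp_force: 11.0
t 14.32 pos [465.7  44.7   0.8] yaw -20.16 tilt [ 0.0009 -0.0003] F [-3.43  0.23 22.18] gap 0.2 gf 11.0
row [-0.0001 -0.0009  0.0007] [-135.7 -179.5 -179.3]
row [ 3.000e-04 -9.000e-04 -8.318e-01] [-174.  -208.   -59.4]
```

```bash
python3 -m crank '[[0,0,0,0,0,-50,1],[0,0,-0.17,-40,-50,-85,-0.8],[0,0,-0.34,-80,-100,-85,-0.8],[0,0,-0.51,-125,-150,-85,-0.8],[0,0,-0.68,-174,-208,-85,-0.8],[0,0,-0.83,-174,-208,-85,-0.8],[0,0,-0.83,-174,-208,-85,-0.8],[0,0,-0.83,-174,-208,-85,-0.8]]'; python3 wl.py w6 plate2:8;python3 - <<'E'
from h import *
p=arm.snapshot("top");V=view(p)
for q,z in (("plate1",.02),("foot_plate",.003)):
  for r in arm.silhouettes(p,q): print(q,round(r["score"],2),np.round(rect(p,r["pixels"],z,V),1),p["color"][r["pixels"]].mean(0).round())
E
```

```text
time: 15.32
ee_pos: [0.3747, 0.2995, 0.0834]
tcp_rot: [3.053, 0.741, 0.001]
force: [0.3, 0.1, -0.6]
finger_gap: 0.0768
grasp_force: 0.0
t 15.32 pos [374.7 299.5  83.4] yaw 27.3 tilt [ 0.0004 -0.0001] F [ 0.34  0.12 -0.63] gap 76.8 gf 0.0
plate2 0.82 [457. 207. 511. 287.] [436.7  44.   80.1  64.5  69.6] [192. 192. 192.]
plate2 0.79 [216. 136. 283. 245.] [372.1 302.2 105.1  61.1  27.9] [192. 191. 192.]
plate2 0.77 [249.   1. 326.  40.] [512.6 342.3  56.2  27.9 -62.2] [200. 202. 202.]
plate2 0.68 [ 62.  61. 139. 188.] [367.4 445.5 104.8  65.4  20.2] [ 49. 108.  59.]
plate1 0.97 [ 386.3 -315.3   71.6   53.8    6.1] [189. 191. 195.]
plate1 0.95 [ 351.5 -429.4   73.7   50.2  -79.3] [193.  45.  41.]
plate1 0.9 [467.5  46.1 119.   70.4 -18.8] [195. 196. 200.]
plate1 0.84 [353.  284.6  64.5  52.6 -62. ] [184. 185. 189.]
plate1 0.72 [550.6 345.5  88.7  62.5 -21.4] [188. 190. 194.]
plate1 0.47 [407.9 475.   15.7   5.2 -63.8] [ 33. 124.  55.]
foot_plate 0.77 [467.1  45.4 172.8 114.2 -19.9] [124. 119.  43.]
```

```bash
python3 -c "
from h import *
row(372.1,302.2,-21,27.8)"
```

```text
row [ 0.      0.0002 -0.0098] [ -1.1  -4.2 104.1]
```

```bash
python3 -m crank '[[0,0,-0.01,-1,-3.5,50,-0.8],[0,0,-0.01,-1,-3.5,90,-0.8],[0,0,-0.01,-1,-3.5,102,-0.8],[0,0,-0.01,-1,-3.5,104,-0.8],[0,0,-0.01,-1,-3.5,104,1],[0,0,-0.01,-1,-3.5,104,1],[0,0,-0.01,-1,-3.5,104,1],[0,0,-0.01,-1,-3.5,104,1]]' 70; python3 -c "
from h import *
pose()"
```

```text
time: 16.58
ee_pos: [0.3728, 0.3028, -0.019]
tcp_rot: [-3.048, -0.759, -0.004]
force: [-0.4, -1.3, 7.4]
finger_gap: 0.0587
grasp_force: 74.3
t 16.57 pos [372.8 302.8 -19. ] yaw 27.95 tilt [0.0025 0.001 ] F [-0.39 -1.3   7.44] gap 58.7 gf 74.3
```

```bash
python3 -m crank '[[0,0,0,0,0,-50,1],[0,0,0,0,0,-90,1],[0,0,0,0,0,-90,1]]'; python3 -c "
from h import *
pose();row(467.2,45.3,80,-20.1)"
```

```text
time: 16.95
ee_pos: [0.3743, 0.3038, 0.0725]
tcp_rot: [-3.047, -0.759, -0.013]
force: [0.6, -0.0, -1.9]
finger_gap: 0.0582
grasp_force: 75.4
t 16.95 pos [374.3 303.8  72.5] yaw 27.96 tilt [0.0075 0.0037] F [ 0.59 -0.02 -1.94] gap 58.2 gf 75.4
row [-0.0033 -0.008   0.8388] [-39.1 271.9  -7.8]
```

```bash
python3 -m crank '[[0,0,0.17,-8,55,-10,1],[0,0,0.34,-16,110,-10,1],[0,0,0.51,-24,165,-10,1],[0,0,0.68,-32,220,-10,1],[0,0,0.838,-39,271,-10,1],[0,0,0.838,-39,271,-10,1],[0,0,0.838,-39,271,-10,1],[0,0,0.838,-39,271,-10,1]]'; python3 wl.py w7 plate2:100; python3 -c "
from h import *
row(467.2,45.3,2,-20.1)"
```

```text
time: 17.95
ee_pos: [0.4633, 0.0462, 0.0788]
tcp_rot: [-3.094, 0.544, 0.003]
force: [0.4, 0.4, -2.3]
finger_gap: 0.0586
grasp_force: 75.6
t 17.95 pos [463.3  46.2  78.8] yaw -19.94 tilt [-0.0018  0.0004] F [ 0.41  0.35 -2.33] gap 58.6 gf 75.6
plate2 0.86 [195. 164. 313. 325.] [459.9  47.9 110.4  64.8 -19.8] [182. 178. 180.]
plate2 0.71 [217. 126. 296. 164.] [520.8  25.2  42.9  20.3  69.3] [201. 201. 200.]
plate2 0.71 [  0. 349.  27. 384.] [422.9 260.1  41.7  19.7 -40.8] [38. 88. 46.]
row [0.0001 0.001  0.0031] [ 3.7 -0.4 77. ]
```

```bash
python3 -m crank '[[0,0,0,3.7,-0.4,40,1],[0,0,0,3.7,-0.4,70,1],[0,0,0,3.7,-0.4,76,1],[0,0,0,3.7,-0.4,78,1],[0,0,0,3.7,-0.4,78,1]]'; python3 -c "
from h import *
pose()"
```

```text
time: 18.68
ee_pos: [0.4688, 0.0442, 0.0019]
tcp_rot: [-3.094, 0.546, -0.003]
force: [1.0, 0.1, -1.1]
finger_gap: 0.0584
grasp_force: 75.7
t 18.68 pos [468.8  44.2   1.9] yaw -20.03 tilt [ 0.0016 -0.0002] F [ 0.97  0.07 -1.06] gap 58.4 gf 75.7
```

```bash
python3 -m crank '[[0,0,0,-1,0,1,1],[0,0,0,-1,0,2,1],[0,0,0,-1,0,2,1]]';  python3 -m crank '[[0,0,0,0,0,0,-0.7],[0,0,0,0,0,0,-0.7],[0,0,0,0,0,0,-0.7],[0,0,0,0,0,-15,-0.7],[0,0,0,0,0,-45,1],[0,0,0,0,0,-45,1],[0,0,0,0,0,-45,1],[0,0,0,0,0,-45,1],[0,0,0,0,0,-45,1],[0,0,0,0,0,-45,1],[0,0,0,0,0,-45,1]]'; python3 wl.py w8 plate2:28
```

```text
time: 19.05
ee_pos: [0.4681, 0.0443, 0.001]
tcp_rot: [-3.093, 0.547, -0.005]
force: [-1.7, 0.9, 10.9]
finger_gap: 0.0587
grasp_force: 77.7
time: 20.42
ee_pos: [0.4671, 0.0444, 0.0439]
tcp_rot: [3.094, -0.547, -0.001]
force: [0.2, 0.3, 1.0]
finger_gap: 0.0002
grasp_force: 0.0
t 20.43 pos [467.1  44.4  43.9] yaw -20.07 tilt [-0.0005  0.0001] F [0.18 0.3  1.04] gap 0.2 gf 0.0
plate2 0.92 [206. 138. 305. 267.] [519.7  25.5  64.5   9.8  69.4] [213. 212. 210.]
plate2 0.88 [209. 147. 297. 280.] [469.   44.3 102.9  61.7 -19.8] [202. 199. 200.]
```

```bash
python3 -m crank '[[0,0,0,0,0,28,1],[0,0,0,0,0,33,1],[0,0,0,0,0,36,1],[0,0,0,0,0,37.5,1],[0,0,0,0,0,37.5,1],[0,0,0,0,0,37.5,1]]'; python3 -c "
from h import *
pose();row(550,346,100,-22)"
```

```text
time: 21.28
ee_pos: [0.4668, 0.0444, 0.0088]
tcp_rot: [3.094, -0.547, 0.001]
force: [-3.7, -0.1, 17.2]
finger_gap: 0.0002
grasp_force: 8.3
t 21.27 pos [466.8  44.4   8.8] yaw -20.04 tilt [ 0.0003 -0.0002] F [-3.65 -0.11 17.24] gap 0.2 gf 8.3
row [ 0.     -0.0004  0.0341] [ -25.2 -311.8  -91.2]
```

```bash
python3 -m crank '[[0,0,0,0,0,-50,1],[0,0,0.03,-5,-55,-92,-0.8],[0,0,0.034,-25,-312,-92,-0.8],[0,0,0.034,-25,-312,-92,-0.8],[0,0,0.034,-25,-312,-92,-0.8],[0,0,0.034,-25,-312,-92,-0.8],[0,0,0.034,-25,-312,-92,-0.8],[0,0,0.034,-25,-312,-92,-0.8],[0,0,0.034,-25,-312,-92,-0.8]]'; python3 wl.py w9 plate3:8;python3 - <<'E'
from h import *
p=arm.snapshot("top");V=view(p)
for q,z in (("plate1",.028),):
  for r in arm.silhouettes(p,q): print(q,round(r["score"],2),np.round(rect(p,r["pixels"],z,V),1),p["color"][r["pixels"]].mean(0).round())
E
```

```text
time: 22.4
ee_pos: [0.5499, 0.3442, 0.0985]
tcp_rot: [3.082, -0.601, -0.002]
force: [0.6, -0.6, 0.0]
finger_gap: 0.0767
grasp_force: 0.0
t 22.4 pos [549.9 344.2  98.5] yaw -22.08 tilt [-0.0018 -0.0012] F [ 0.55 -0.62  0.  ] gap 76.7 gf 0.0
plate3 0.95 [189. 309. 258. 340.] [390.9 452.3  67.   60.8 -70.4] [44. 95. 52.]
plate3 0.69 [220. 146. 278. 232.] [551.1 349.1  88.8  57.  -22.2] [193. 193. 194.]
plate1 0.78 [368.2 433.3  94.5  59.9  18.6] [ 38. 124.  61.]
plate1 0.68 [ 342.7 -276.    67.7   51.7    2.8] [196. 198. 202.]
plate1 0.61 [468.4  45.1 103.8  62.9 -20. ] [198. 200. 205.]
plate1 0.59 [ 351.6 -425.4   75.4   52.7  -77.7] [191.  49.  45.]
plate1 0.52 [416.3  64.3  59.9   6.1  71.5] [197. 199. 209.]
```

```bash
python3 -c "
from h import *
pose();row(551.1,349.1,-18,-22.1)"
```

```text
t 22.6 pos [550.8 344.5  98.7] yaw -22.12 tilt [-0.0006 -0.0004] F [-0.1   0.69 -0.58] gap 76.9 gf 0.0
row [ 0.0006  0.0005 -0.0004] [ -1.4  -4.5 116.7]
```

```bash
python3 -m crank '[[0,0,0,-1,-4.5,55,-0.8],[0,0,0,-1,-4.5,100,-0.8],[0,0,0,-1,-4.5,114,-0.8],[0,0,0,-1,-4.5,116.5,-0.8],[0,0,0,-1,-4.5,116.5,1],[0,0,0,-1,-4.5,116.5,1],[0,0,0,-1,-4.5,116.5,1],[0,0,0,-1,-4.5,116.5,1],[0,0,0,-1,-4.5,116.5,1]]' 70; python3 -c "
from h import *
pose()"
```

```text
time: 23.72
ee_pos: [0.5559, 0.3517, -0.0111]
tcp_rot: [-3.079, 0.598, -0.014]
force: [-1.8, -3.0, 20.1]
finger_gap: -0.0003
grasp_force: 9.5
t 23.73 pos [555.9 351.7 -11.1] yaw -21.99 tilt [0.0099 0.0031] F [-1.76 -3.01 20.08] gap -0.3 gf 9.5
```

The fingers slid over plate3 (too high). Lift, reopen, re-measure, go 3.5 mm lower.

```bash
python3 -m crank '[[0,0,0,0,0,-50,1],[0,0,0,0,0,-116,-0.8],[0,0,0,0,0,-116,-0.8],[0,0,0,0,0,-116,-0.8],[0,0,0,0,0,-116,-0.8],[0,0,0,0,0,-116,-0.8]]' 70; python3 wl.py w10 plate3:8; python3 -c "
from h import *
pose();row(551,349,-21.5,-22.1)"
```

```text
time: 24.48
ee_pos: [0.5505, 0.3501, 0.0964]
tcp_rot: [3.082, -0.599, -0.004]
force: [-0.2, 0.3, -0.4]
finger_gap: 0.077
grasp_force: 0.0
t 24.48 pos [550.5 350.1  96.4] yaw -22.01 tilt [-0.003  -0.0012] F [-0.18  0.32 -0.45] gap 77.0 gf 0.0
plate3 0.83 [225. 146. 286. 230.] [551.6 350.3  87.8  57.  -22. ] [196. 196. 197.]
plate3 0.63 [190. 305. 264. 343.] [392.  454.1  69.4  61.9 -71.9] [45. 94. 53.]
t 24.57 pos [550.9 350.2  96.7] yaw -22.02 tilt [-0.0022 -0.0009] F [-0.98 -0.18 -0.84] gap 77.1 gf 0.0
row [0.0017 0.0017 0.0014] [  0.7   0.9 118.2]
```

```bash
python3 -m crank '[[0,0,0,0.5,0,55,-0.8],[0,0,0,0.5,0,100,-0.8],[0,0,0,0.5,0,117,-0.8],[0,0,0,0.5,0,119.5,-0.8],[0,0,0,0.5,0,119.5,-0.8],[0,0,0,0.5,0,119.5,1],[0,0,0,0.5,0,119.5,1],[0,0,0,0.5,0,119.5,1],[0,0,0,0.5,0,119.5,1],[0,0,0,0.5,0,119.5,1]]' 70; python3 -c "
from h import *
pose()"
```

```text
time: 25.82
ee_pos: [0.5534, 0.351, -0.0188]
tcp_rot: [-3.082, 0.599, -0.005]
force: [-0.8, 0.9, 5.8]
finger_gap: 0.054
grasp_force: 72.3
t 25.82 pos [553.4 351.  -18.8] yaw -22.0 tilt [0.0036 0.0014] F [-0.79  0.89  5.79] gap 54.0 gf 72.3
```

```bash
python3 -m crank '[[0,0,0,0,0,-50,1],[0,0,0,0,0,-105,1],[0,0,0,0,0,-105,1],[0,0,0,0,0,-105,1]]'; python3 -c "
from h import *
pose();row(468,45,88,-20.1)"
```

```text
time: 26.32
ee_pos: [0.5517, 0.3502, 0.0842]
tcp_rot: [-3.084, 0.6, -0.0]
force: [0.3, -0.2, -1.3]
finger_gap: 0.0544
grasp_force: 74.2
t 26.32 pos [551.7 350.2  84.2] yaw -22.01 tilt [0.0003 0.0001] F [ 0.27 -0.19 -1.31] gap 54.4 gf 74.2
row [-0.0002 -0.0002 -0.0333] [ 36.8 314.3  -3.9]
```

```bash
python3 -m crank '[[0,0,-0.033,7,60,-4,1],[0,0,-0.033,14,115,-4,1],[0,0,-0.033,21,170,-4,1],[0,0,-0.033,28,230,-4,1],[0,0,-0.033,36,290,-4,1],[0,0,-0.033,37,314,-4,1],[0,0,-0.033,37,314,-4,1],[0,0,-0.033,37,314,-4,1],[0,0,-0.033,37,314,-4,1]]'; python3 wl.py w11 plate3:108; python3 -c "
from h import *
row(468,45,12,-20.1)"
```

```text
time: 27.45
ee_pos: [0.4688, 0.0464, 0.0873]
tcp_rot: [-3.094, 0.546, 0.0]
force: [-0.3, -0.6, -0.9]
finger_gap: 0.0537
grasp_force: 74.3
t 27.45 pos [468.8  46.4  87.3] yaw -20.03 tilt [-0.0003  0.0002] F [-0.28 -0.57 -0.87] gap 53.7 gf 74.3
plate3 0.76 [216. 131. 297. 180.] [530.1  23.1  41.    5.9  69.3] [210. 210. 209.]
plate3 0.74 [202. 181. 308. 320.] [463.9  48.4  94.2  59.9 -19.9] [181. 177. 179.]
plate3 0.7 [  2. 336.  32. 382.] [430.9 256.   51.1  24.2 -40.8] [41. 93. 50.]
plate3 0.66 [221. 139. 292. 179.] [518.1  27.2  40.   21.1  70. ] [196. 194. 194.]
row [-0.0001  0.      0.0015] [-0.3  1.5 75.5]
```

```bash
python3 -m crank '[[0,0,0,0,1.3,40,1],[0,0,0,0,1.3,70,1],[0,0,0,0,1.3,75,1],[0,0,0,0,1.3,77,1],[0,0,0,0,1.3,78,1],[0,0,0,0,1.3,78,1]]'; python3 -c "
from h import *
pose()"
```

```text
time: 28.3
ee_pos: [0.4688, 0.0441, 0.0104]
tcp_rot: [-3.093, 0.549, -0.003]
force: [0.5, -0.5, -0.6]
finger_gap: 0.0539
grasp_force: 74.3
t 28.3 pos [468.8  44.1  10.4] yaw -20.11 tilt [ 0.0017 -0.0003] F [ 0.47 -0.47 -0.64] gap 53.9 gf 74.3
```

```bash
python3 -m crank '[[0,0,0,-0.5,-0.5,1,1],[0,0,0,-0.5,-0.5,2,1],[0,0,0,-0.5,-0.5,2,1]]';  python3 -m crank '[[0,0,0,0,0,0,-0.65],[0,0,0,0,0,0,-0.65],[0,0,0,0,0,0,-0.65],[0,0,0,0,0,-15,-0.65],[0,0,0,0,0,-45,1],[0,0,0,0,0,-45,1],[0,0,0,0,0,-45,1],[0,0,0,0,0,-45,1],[0,0,0,0,0,-45,1],[0,0,0,0,0,-45,1],[0,0,0,0,0,-45,1]]'; python3 wl.py w12 plate3:36
```

```text
time: 28.68
ee_pos: [0.4685, 0.0447, 0.0092]
tcp_rot: [-3.093, 0.549, -0.004]
force: [-1.8, -0.4, 12.3]
finger_gap: 0.0538
grasp_force: 76.1
time: 30.05
ee_pos: [0.4678, 0.0448, 0.0524]
tcp_rot: [3.093, -0.549, -0.001]
force: [-0.2, -0.3, -0.8]
finger_gap: -0.0001
grasp_force: 0.0
t 30.05 pos [467.8  44.8  52.4] yaw -20.13 tilt [-0.0005  0.0001] F [-0.16 -0.3  -0.75] gap -0.1 gf 0.0
plate3 0.88 [214. 163. 296. 275.] [467.3  45.2  88.9  57.1 -19.8] [199. 197. 198.]
plate3 0.84 [208. 138. 303. 280.] [492.2  35.4  69.9  62.  -19.8] [202. 200. 196.]
plate3 0.81 [212. 148. 295. 278.] [510.5  28.9  58.5  15.6  69.4] [208. 207. 207.]
```

```bash
python3 -m crank '[[0,0,0,0,0,28,1],[0,0,0,0,0,33,1],[0,0,0,0,0,36,1],[0,0,0,0,0,37.5,1],[0,0,0,0,0,37.5,1],[0,0,0,0,0,37.5,1]]'; python3 - <<'E'
from h import *
pose()
p=arm.snapshot("top");V=view(p)
for r in arm.silhouettes(p,"plate4"): print(round(r["score"],2),np.round(rect(p,r["pixels"],.008,V),1),p["color"][r["pixels"]].mean(0).round())
row(343,-277,95,3)
E
```

```text
time: 30.9
ee_pos: [0.4677, 0.0448, 0.0168]
tcp_rot: [3.093, -0.548, 0.001]
force: [-2.2, -0.1, 11.1]
finger_gap: -0.0003
grasp_force: 5.7
t 30.9 pos [467.7  44.8  16.8] yaw -20.11 tilt [ 0.0006 -0.0002] F [-2.24 -0.05 11.13] gap -0.3 gf 5.7
0.71 [ 340.1 -280.8   75.7   55.     6.4] [197. 199. 203.]
0.55 [ 350.1 -433.6   75.8   51.8  -79.9] [201.  50.  45.]
0.46 [628.1 -83.7  63.8  46.7  -7.3] [107. 108. 109.]
0.35 [758.7 -20.  158.3  36.3  -5.5] [187. 186. 187.]
row [ 1.000e-04 -6.000e-04 -4.033e-01] [ -6.4 345.1 -78.2]
```

```bash
python3 -m crank '[[0,0,0,0,0,-50,1],[0,0,-0.1,-1,50,-82,-0.85],[0,0,-0.2,-2,110,-82,-0.85],[0,0,-0.3,-4,170,-82,-0.85],[0,0,-0.4,-5,230,-82,-0.85],[0,0,-0.43,-7,345,-82,-0.85],[0,0,-0.43,-7,345,-82,-0.85],[0,0,-0.43,-7,345,-82,-0.85],[0,0,-0.43,-7,345,-82,-0.85],[0,0,-0.43,-7,345,-82,-0.85]]'; python3 wl.py w13 plate4:8; python3 -c "
from h import *
p=arm.snapshot('top');V=view(p)
for r in arm.silhouettes(p,'plate3'): print(round(r['score'],2),np.round(rect(p,r['pixels'],.036,V),1))
row(343,-278,-20.5,4.5)"
```

```text
time: 32.25
ee_pos: [0.3427, -0.2751, 0.0973]
tcp_rot: [-3.138, -0.127, 0.001]
force: [-0.3, -0.2, 0.4]
finger_gap: 0.079
grasp_force: 0.0
t 32.25 pos [ 342.7 -275.1   97.3] yaw 4.62 tilt [-0.0005  0.0009] F [-0.34 -0.18  0.43] gap 79.0 gf 0.0
plate4 0.96 [375. 170. 453. 222.] [ 347.8 -434.3   75.3   54.9  -78.9] [196.  58.  54.]
plate4 0.83 [232. 156. 290. 229.] [ 339.  -282.1   73.6   52.9    5.5] [190. 189. 190.]
0.97 [372.8 433.4 104.8  65.9  20.6]
0.8 [ 361.  -272.1   50.3   38.2   89.4]
0.62 [468.1  46.1  91.   59.  -18.7]
0.49 [415.2  62.9  62.1   7.8  71.5]
0.47 [422.8  59.4  49.8   5.2  71.5]
row [-0.0003  0.0001  0.0023] [ -0.2   2.3 117.7]
```

```bash
python3 -c "
from h import *
pose();row(339.3,-281.7,-20.5,5.3)"
```

```text
t 32.45 pos [ 343.  -275.7   97.2] yaw 4.63 tilt [-0.0002  0.0003] F [0.3  0.77 0.47] gap 79.1 gf 0.0
row [-0.0003  0.0001 -0.0117] [ -4.2   5.7 117.7]
```

```bash
python3 -m crank '[[0,0,-0.012,-4,5.7,55,-0.85],[0,0,-0.012,-4,5.7,100,-0.85],[0,0,-0.012,-4,5.7,115,-0.85],[0,0,-0.012,-4,5.7,118,-0.85],[0,0,-0.012,-4,5.7,118,-0.85],[0,0,-0.012,-4,5.7,118,1],[0,0,-0.012,-4,5.7,118,1],[0,0,-0.012,-4,5.7,118,1],[0,0,-0.012,-4,5.7,118,1],[0,0,-0.012,-4,5.7,118,1]]' 70; python3 -c "
from h import *
pose()"
```

```text
time: 33.7
ee_pos: [0.3395, -0.2832, -0.0194]
tcp_rot: [3.136, 0.143, 0.002]
force: [-0.2, 0.4, 8.5]
finger_gap: 0.0498
grasp_force: 70.8
t 33.7 pos [ 339.5 -283.2  -19.4] yaw 5.21 tilt [ 0.0015 -0.0019] F [-0.2  0.4  8.5] gap 49.8 gf 70.8
```

Gripped (49.8 mm reading ≈ 52). Lift and carry.

```bash
python3 -m crank '[[0,0,0,0,0,-50,1],[0,0,0,0,0,-110,1],[0,0,0,0,0,-110,1],[0,0,0,0,0,-110,1]]'; python3 -c "
from h import *
pose();row(467.5,45.2,95,-20.1)"
```

```text
time: 34.2
ee_pos: [0.339, -0.2826, 0.0895]
tcp_rot: [3.137, 0.143, 0.001]
force: [0.6, -0.8, -1.2]
finger_gap: 0.0493
grasp_force: 73.4
t 34.2 pos [ 339.  -282.6   89.5] yaw 5.2 tilt [ 0.0006 -0.0009] F [ 0.55 -0.79 -1.16] gap 49.3 gf 73.4
row [ 0.0008 -0.0007  0.4416] [ 157.7 -314.8   -5.7]
```

```bash
python3 -m crank '[[0,0,0.1,25,-50,-6,1],[0,0,0.2,50,-100,-6,1],[0,0,0.3,78,-155,-6,1],[0,0,0.4,105,-210,-6,1],[0,0,0.441,132,-263,-6,1],[0,0,0.441,157.5,-314.5,-6,1],[0,0,0.441,157.5,-314.5,-6,1],[0,0,0.441,157.5,-314.5,-6,1],[0,0,0.441,157.5,-314.5,-6,1]]'; python3 wl.py w14 plate4:115; python3 -c "
from h import *
row(467.5,45.2,18.5,-20.1)"
```

```text
time: 35.33
ee_pos: [0.4664, 0.0436, 0.0944]
tcp_rot: [3.093, -0.551, -0.004]
force: [0.7, -0.6, -1.7]
finger_gap: 0.0493
grasp_force: 73.3
t 35.33 pos [466.4  43.6  94.4] yaw -20.19 tilt [-0.0024  0.0002] F [ 0.71 -0.65 -1.73] gap 49.3 gf 73.3
plate4 0.93 [209. 195. 301. 309.] [462.2  45.4  78.9  54.4 -20.3] [177. 174. 176.]
plate4 0.93 [  0. 332.  37. 384.] [437.2 255.3  45.   32.4 -65.9] [43. 96. 52.]
plate4 0.9 [216. 138. 285. 193.] [525.3  23.2  38.    7.7  69. ] [200. 200. 200.]
plate4 0.89 [216. 151. 286. 196.] [511.1  28.8  37.1  24.4  69.8] [197. 196. 196.]
plate4 0.85 [213. 130. 293. 191.] [530.   22.   41.4  12.7  80.4] [205. 203. 197.]
row [ 0.0003  0.0011 -0.0021] [ 0.1 -1.9 76.3]
```

```bash
python3 -m crank '[[0,0,0,0.5,-1.3,40,1],[0,0,0,0.5,-1.3,70,1],[0,0,0,0.5,-1.3,75,1],[0,0,0,0.5,-1.3,76,1],[0,0,0,0.5,-1.3,76.5,1],[0,0,0,0.5,-1.3,76.5,1]]'; python3 -c "
from h import *
pose()"
```

```text
time: 36.17
ee_pos: [0.469, 0.0457, 0.0195]
tcp_rot: [-3.093, 0.547, -0.003]
force: [-0.2, -0.6, -1.6]
finger_gap: 0.0495
grasp_force: 73.3
t 36.17 pos [469.   45.7  19.5] yaw -20.07 tilt [ 0.0019 -0.0003] F [-0.17 -0.59 -1.56] gap 49.5 gf 73.3
```

```bash
python3 -m crank '[[0,0,0,-1,0,1.5,1],[0,0,0,-1,0,3,1],[0,0,0,-1,0,3,1]]'; python3 -m crank '[[0,0,0,0,0,0,-0.6],[0,0,0,0,0,0,-0.6],[0,0,0,0,0,0,-0.6],[0,0,0,0,0,-15,-0.6],[0,0,0,0,0,-45,1],[0,0,0,0,0,-45,1],[0,0,0,0,0,-45,1],[0,0,0,0,0,-45,1],[0,0,0,0,0,-45,1],[0,0,0,0,0,-45,1],[0,0,0,0,0,-45,1]]'; python3 wl.py w15 plate4:44
```

```text
time: 36.55
ee_pos: [0.4674, 0.0462, 0.0166]
tcp_rot: [3.094, -0.547, 0.001]
force: [-0.7, 0.8, 10.5]
finger_gap: 0.0495
grasp_force: 74.5
time: 37.92
ee_pos: [0.4673, 0.0461, 0.0604]
tcp_rot: [3.094, -0.547, -0.001]
force: [-0.4, -0.7, -0.2]
finger_gap: -0.0
grasp_force: 0.0
t 37.92 pos [467.3  46.1  60.4] yaw -20.07 tilt [-0.0005  0.0001] F [-0.37 -0.66 -0.21] gap -0.0 gf 0.0
plate4 0.86 [217. 158. 296. 267.] [471.   43.9  84.4  53.6 -20. ] [210. 210. 210.]
plate4 0.85 [216. 173. 290. 268.] [467.1  47.   73.1  51.8 -20. ] [195. 192. 193.]
plate4 0.7 [215. 143. 296. 255.] [513.1  28.   56.3  14.1  67.3] [212. 211. 211.]
plate4 0.59 [211. 135. 303. 272.] [521.6  26.   61.3  18.4  79.9] [208. 206. 200.]
```

View pics/w15.png

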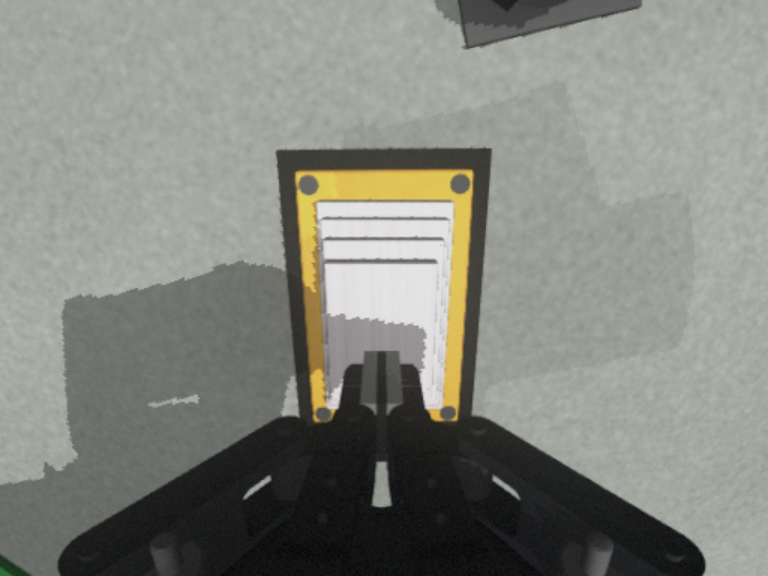

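The picture shows the four plates nested and square on the foot plate; plate4 is at (467,47), its edges at px 216–290. Press it, then find the weight.

```bash
python3 -m crank '[[0,0,0,0,0,28,1],[0,0,0,0,0,33,1],[0,0,0,0,0,36,1],[0,0,0,0,0,38.5,1],[0,0,0,0,0,38.5,1],[0,0,0,0,0,38.5,1]]'; python3 -m crank '[[0,0,0,0,0,-60,1],[0,0,0,0,0,-120,0],[0,0,0,0,0,-180,-1],[0,0,0,0,0,-240,-1],[0,0,0,0,0,-300,-1],[0,0,0,0,0,-300,-1],[0,0,0,0,0,-300,-1]]' | head -2; python3 wl.py w16 plate4:44 cup:70 weight:175
```

```text
time: 38.78
ee_pos: [0.4672, 0.0462, 0.0248]
tcp_rot: [3.094, -0.547, 0.002]
force: [-3.9, -0.7, 20.9]
finger_gap: -0.0
grasp_force: 10.4
time: 39.65
ee_pos: [0.4665, 0.0463, 0.3221]
t 39.65 pos [466.5  46.3 322.1] yaw -20.06 tilt [-0.0002  0.    ] F [-0.01 -0.1  -0.41] gap 85.6 gf 0.0
plate4 0.97 [ 62. 233. 122. 281.] [380.3 411.   97.8  65.8  20. ] [ 70. 147.  82.]
plate4 0.89 [238. 116. 273. 180.] [512.3  28.1  56.7   9.2  70. ] [196. 198. 197.]
plate4 0.72 [237. 131. 271. 177.] [466.1  47.7  72.4  54.2 -20. ] [201. 203. 203.]
plate4 0.64 [237. 124. 272. 178.] [504.9  30.9  53.5  15.   62.9] [199. 200. 200.]
plate4 0.61 [235. 114. 276. 184.] [518.4  25.   64.5  16.7  67. ] [190. 187. 175.]
plate4 0.45 [508. 116. 512. 136.] [ 365.1 -363.8   37.6    8.7   -3.5] [91. 30. 28.]
cup 0.57 [270.   0. 334.  66.] [605.3 -74.6  84.9  79.   82.4] [91. 91. 89.]
weight 0.76 [289.   0. 338.  44.] [600.1 -61.3  54.5  31.7 -50.8] [89. 89. 87.]
```

```bash
cat > wt.py <<'E'
from h import *
from scipy.optimize import minimize
import sys
cams=sys.argv[2:]; z0=float(sys.argv[1])/1000  # height of the foot
data=[];tiles=[]
for c in cams:
    o=arm.get_obs();p=arm.snapshot(c);V=view(p,o)
    r=arm.silhouettes(p,"weight")
    if not r: print(c,"none");continue
    r=max(r[:3],key=lambda r:r["pixels"].sum())if 0 else r[0]
    m=r["pixels"]&(p["color"].max(2)<75); data.append((c,p,V,m)); print(c,round(r["score"],2),np.round(r["bbox"]),m.sum())
a=np.linspace(0,2*np.pi,24)
def hull(p,V,x,y,tx=0,ty=0,s=4):
    P=np.vstack([np.c_[x+tx*h+.012*np.cos(a),y+ty*h+.012*np.sin(a),np.full(24,z0+h)] for h in (.07,.175)])
    uv=cv2.projectPoints(P,cv2.Rodrigues(V[:3,:3])[0],V[:3,3],K(p),np.float64(p["distortion"]))[0]
    im=np.zeros((384*s,512*s),np.uint8); cv2.fillConvexPoly(im,cv2.convexHull(np.int32(np.round((uv+.5)*s))),1)
    return cv2.resize(im.astype(np.float32),(512,384),interpolation=cv2.INTER_AREA)
def cost(q,D):
    return sum(1-np.minimum(h,m).sum()/np.maximum(h,m).sum() for h,m in ((hull(p,V,*(np.array(q)/1000.)),m) for _,p,V,m in D))
for D in [[d] for d in data]+[data]:
    best=min(((cost((x,y),D),x,y) for x in range(585,626,5) for y in range(-100,-40,5)) if z0<.03 else ((cost((x,y),D),x,y) for x in range(445,491,5) for y in range(25,71,5)))
    r=minimize(cost,best[1:],args=(D,),method="Nelder-Mead",options=dict(initial_simplex=np.array(best[1:])+[[0,0],[3,0],[0,3]],xatol=.1))
    print([d[0] for d in D],np.round(r.x,1),round(r.fun,2))
if len(data)>1:
    r2=minimize(lambda q:cost((q[0],q[1],q[2],q[3]),data),np.r_[r.x,0,0],method="Nelder-Mead",options=dict(initial_simplex=np.r_[r.x,0,0]+np.vstack([np.zeros(4),np.diag([3,3,40,40])])))
    print("tilt fit",np.round(r2.x,1),round(r2.fun,2))
tl=[]
for c,p,V,m in data:
    ys,xs=np.where(m);u,v=int(xs.mean()),int(ys.mean());u=np.clip(u,35,477);v=np.clip(v,35,349)
    h=(hull(p,V,*(r.x/1000))>.5).astype(np.uint8);im=p["color"].copy()
    t=cv2.resize(im[v-35:v+35,u-35:u+35],(260,260),interpolation=cv2.INTER_NEAREST)
    hh=cv2.resize(h[v-35:v+35,u-35:u+35],(260,260),interpolation=cv2.INTER_NEAREST)
    t[cv2.morphologyEx(hh,cv2.MORPH_GRADIENT,np.ones((3,3)))>0]=(255,0,0);tl.append(t)
save("wt%d"%int(arm.get_obs()["time"]*100),np.hstack(tl),1)
E
python3 wt.py 5 top scene wrist; ls pics/wt*
```

```text
top 0.62 [288. 157. 306. 179.] 125
scene 0.87 [227. 126. 240. 166.] 245
wrist 0.62 [287.   0. 334.  48.] 772
['top'] [612.6 -80.8] 0.17
['scene'] [609.9 -80.3] 0.13
['wrist'] [611.4 -80.1] 0.1
['top', 'scene', 'wrist'] [611.1 -79.9] 0.48
tilt fit [611.1 -79.9   0.    0. ] 0.48
pics/wt4015.png
```

View pics/wt4015.png

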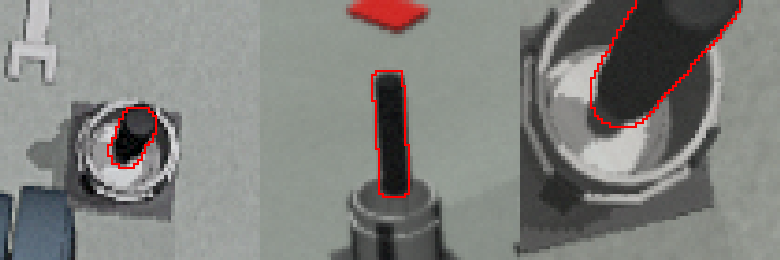

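```bash
python3 -c "
from h import *
pose();row(611.1,-80,260,-20.1)"
```

```text
t 40.15 pos [467.3  46.1 321.7] yaw -20.07 tilt [-0.001   0.0001] F [-0.3  -0.26 -1.04] gap 85.6 gf 0.0
row [0.0002 0.0009 0.0006] [178.4  69.1  61.5]
```

The upright handle model (red) overlays the handle in all three views, so the weight is at (611, −80). Move over it.

```bash
python3 -m crank '[[0,0,0,60,23,0,-1],[0,0,0,120,46,0,-1],[0,0,0,178.4,69,20,-1],[0,0,0,178.4,69,60,-1],[0,0,0,178.4,69,60,-1],[0,0,0,178.4,69,60,-1]]'; python3 wl.py w17 weight:180; python3 -c "
from h import *
row(611.1,-80,105,-20.1)"
```

```text
time: 40.9
ee_pos: [0.6114, -0.0795, 0.2631]
tcp_rot: [-3.094, 0.547, -0.001]
force: [-0.1, -0.2, 0.7]
finger_gap: 0.0855
grasp_force: 0.0
t 40.9 pos [611.4 -79.5 263.1] yaw -20.04 tilt [ 0.0008 -0.0001] F [-0.15 -0.22  0.65] gap 85.5 gf 0.0
weight 0.8 [240. 138. 271. 201.] [628.9 -88.4  58.7  28.1 -15. ] [86. 87. 84.]
row [-0.0002 -0.0036  0.0015] [ -1.2   0.9 159.4]
```

View pics/w17.png

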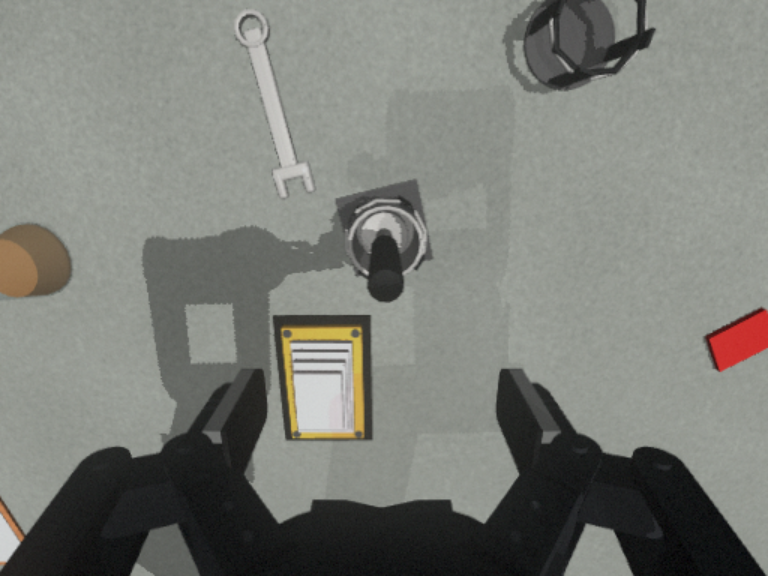

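Handle top at px (257,190), mid between the fingers. Descend and grip.

```bash
python3 -m crank '[[0,0,0,-0.5,0.5,50,-1],[0,0,0,-0.5,0.5,100,-1],[0,0,0,-0.5,0.5,140,-1],[0,0,0,-0.5,0.5,157,-1],[0,0,0,-0.5,0.5,157,-1],[0,0,0,-0.5,0.5,157,1],[0,0,0,-0.5,0.5,157,1],[0,0,0,-0.5,0.5,157,1],[0,0,0,-0.5,0.5,157,1],[0,0,0,-0.5,0.5,157,1],[0,0,0,-0.5,0.5,157,1],[0,0,0,-0.5,0.5,157,1]]' 100; python3 -c "
from h import *
pose()"
```

```text
time: 42.5
ee_pos: [0.6112, -0.0809, 0.1062]
tcp_rot: [3.093, -0.547, 0.002]
force: [-1.4, -1.2, 5.6]
finger_gap: 0.0221
grasp_force: 97.5
t 42.5 pos [611.2 -80.9 106.2] yaw -20.06 tilt [ 0.0014 -0.0012] F [-1.45 -1.23  5.62] gap 22.1 gf 97.5
```

```bash
python3 -m crank '[[0,0,0,0,0,-20,1],[0,0,0,0,0,-50,1],[0,0,0,0,0,-85,1],[0,0,0,0,0,-110,1],[0,0,0,0,0,-110,1],[0,0,0,0,0,-110,1]]' 100; python3 -c "
from h import *
pose();row(467.2,45.6,216,-20.1)"
```

```text
time: 43.25
ee_pos: [0.6091, -0.0796, 0.213]
tcp_rot: [-3.093, 0.547, 0.007]
force: [-0.3, 0.2, -5.7]
finger_gap: 0.0219
grasp_force: 98.3
t 43.25 pos [609.1 -79.6 213. ] yaw -20.07 tilt [-0.0042  0.0015] F [-0.26  0.16 -5.68] gap 21.9 gf 98.3
row [0.     0.0045 0.0005] [-176.2  -68.9   -2.2]
```

```bash
python3 -m crank '[[0,0,0,-15,-6,0,1],[0,0,0,-45,-17,0,1],[0,0,0,-75,-29,0,1],[0,0,0,-105,-41,0,1],[0,0,0,-135,-52,0,1],[0,0,0,-160,-62,0,1],[0,0,0,-178,-69,0,1],[0,0,0,-178,-69,0,1],[0,0,0,-178,-69,0,1],[0,0,0,-178,-69,0,1]]'; python3 -c "
from h import *
pose()"; python3 wt.py 114 scene top wrist; ls pics/wt*
```

```text
time: 44.5
ee_pos: [0.4684, 0.045, 0.2152]
tcp_rot: [3.093, -0.548, 0.002]
force: [-0.3, -0.3, -4.9]
finger_gap: 0.022
grasp_force: 98.3
t 44.5 pos [468.4  45.  215.2] yaw -20.11 tilt [ 0.0013 -0.0004] F [-0.33 -0.31 -4.85] gap 22.0 gf 98.3
scene 0.76 [287.  93. 307. 152.] 148
top none
wrist 0.82 [228. 164. 279. 334.] 5385
['scene'] [469.   48.4] 0.54
['wrist'] [470.   44.8] 0.09
['scene', 'wrist'] [468.1  45.5] 0.64
tilt fit [467.4  46.3  13.5  -7. ] 0.63
pics/wt4015.png
pics/wt4480.png
```

```bash
python3 -m crank '[[0,0,0,-1,0,25,1],[0,0,0,-1,0,50,1],[0,0,0,-1,0,62,1],[0,0,0,-1,0,67,1],[0,0,0,-1,0,67,1],[0,0,0,-1,0,67,1]]'; python3 -c "
from h import *
pose()"; python3 wt.py 47 scene wrist; ls pics/wt*
```

```text
time: 45.55
ee_pos: [0.4669, 0.046, 0.1488]
tcp_rot: [-3.094, 0.547, -0.003]
force: [0.3, -0.1, -5.4]
finger_gap: 0.0221
grasp_force: 98.3
t 45.55 pos [466.9  46.  148.8] yaw -20.06 tilt [ 0.0018 -0.0003] F [ 0.31 -0.11 -5.41] gap 22.1 gf 98.3
scene 0.72 [288. 120. 303. 168.] 136
wrist 0.73 [227. 160. 281. 330.] 5498
['scene'] [475.6  56.3] 0.55
['wrist'] [468.1  45.8] 0.06
['scene', 'wrist'] [466.4  46.5] 0.62
tilt fit [ 4.626e+02  4.650e+01  3.220e+01 -2.000e-01] 0.59
pics/wt4015.png
pics/wt4480.png
pics/wt4575.png
```

```bash
python3 -m crank '[[0,0,0,0,0,2,1],[0,0,0,0,0,3,1],[0,0,0,0,0,3,1]]'|egrep 'ee_pos|force: \['; python3 -m crank '[[0,0,0,0,0,1,1],[0,0,0,0,0,1.5,1],[0,0,0,0,0,1.5,1]]' | egrep 'ee_pos|force: \['; python3 wl.py w18
```

```text
ee_pos: [0.4662, 0.046, 0.1452]
force: [-0.7, 0.3, -3.1]
ee_pos: [0.4665, 0.0459, 0.1452]
force: [-3.0, 0.0, 9.0]
t 46.5 pos [466.5  45.9 145.2] yaw -20.05 tilt [ 0.0013 -0.0004] F [-3.04  0.01  8.96] gap 21.8 gf 99.3
```

View pics/w18.png

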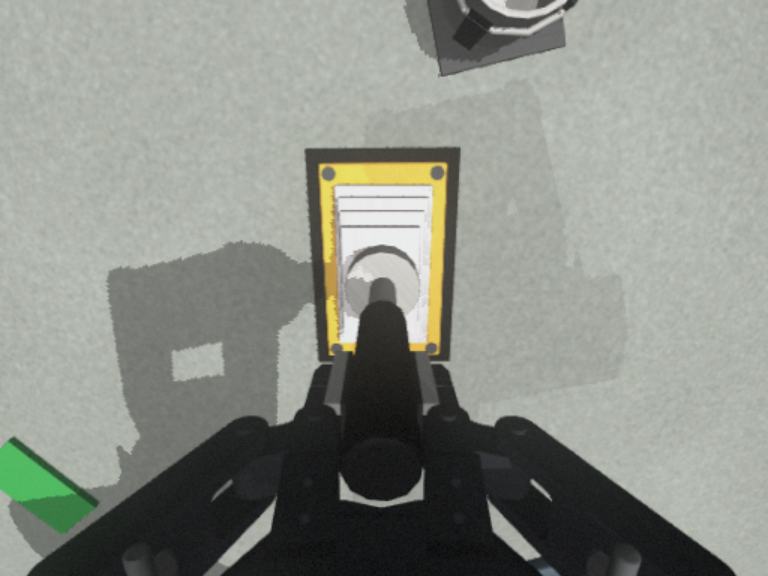

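The foot disc (px 255,190) stands in the middle of plate4, seated at the height expected. Ease the load, release, withdraw upwards.

```bash
python3 -m crank '[[0,0,0,0,0,-1.3,1],[0,0,0,0,0,-1.3,1],[0,0,0,0,0,-1.3,-0.2],[0,0,0,0,0,-1.3,-0.6],[0,0,0,0,0,-1.3,-1],[0,0,0,0,0,-1.3,-1],[0,0,0,0,0,-1.3,-1],[0,0,0,0,0,-1.3,-1]]'; python3 -m crank '[[0,0,0,0,0,-25,-1],[0,0,0,0,0,-70,-1],[0,0,0,0,0,-120,-1],[0,0,0,0,0,-170,-1],[0,0,0,-60,40,-170,-1],[0,0,0,-60,100,-170,-1],[0,0,0,-60,150,-170,-1],[0,0,0,-60,200,-170,-1],[0,0,0,-60,200,-170,-1],[0,0,0,-60,200,-170,-1]]'; python3 wt.py 44 scene top wrist; python3 - <<'E'
from h import *
p=arm.snapshot("top");t1=p["color"];V=view(p)
for q,z in (("plate4",.044),("flask",0),("spare_clamp",0),("spanner",0)):
  for r in arm.silhouettes(p,q)[:3]: print(q,round(r["score"],2),np.round(rect(p,r["pixels"],z,V),1))
s=arm.snapshot("scene")["color"]
save("end",np.hstack([t1[130:330,150:350],s[70:270,180:380]]),2)
E
```

```text
time: 47.55
ee_pos: [0.4662, 0.046, 0.1449]
tcp_rot: [-3.094, 0.547, -0.0]
force: [0.4, 0.0, -1.0]
finger_gap: 0.0856
grasp_force: 0.0
time: 48.8
ee_pos: [0.341, -0.1208, 0.3148]
tcp_rot: [-3.092, 0.549, 0.001]
force: [0.5, 0.7, -1.1]
finger_gap: 0.0857
grasp_force: 0.0
scene 0.81 [290. 114. 306. 169.] 254
top 0.81 [242. 212. 261. 228.] 77
wrist 0.63 [ 36.  98. 141. 136.] 1555
['scene'] [470.5  51.5] 0.15
['top'] [470.3  45.6] 0.26
['wrist'] [466.8  44.4] 0.1
['scene', 'top', 'wrist'] [467.8  46.7] 0.63
tilt fit [467.9  51.6  -0.7 -39.6] 0.56
plate4 0.85 [373.1 430.9  99.4  60.   20.3]
plate4 0.66 [ 353.1 -419.5   73.    51.8  -77.7]
plate4 0.59 [424.1  64.6  25.8   4.9  63.4]
flask 0.96 [724.9 304.9 116.1  86.2  69.6]
spare_clamp 0.64 [ 733.8 -313.8   99.5   97.1   89.9]
spanner 0.55 [765.8 -22.8 168.2  38.2  -6.9]
```

View pics/end.png

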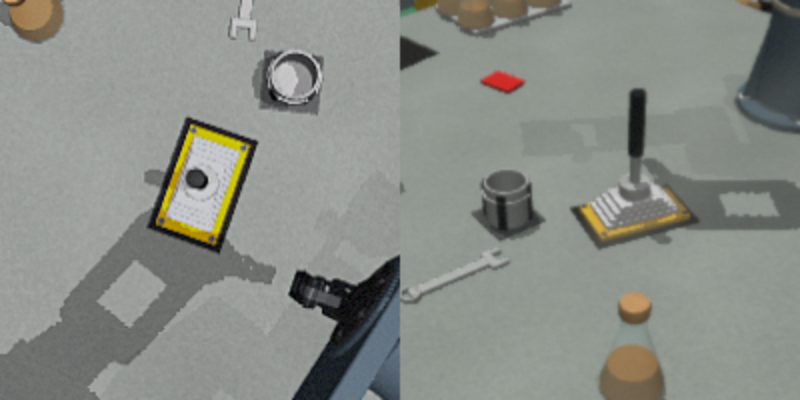

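The weight stands upright in the middle of the pile, the cup is empty, and the bystanders are where they were. Handing in.

```bash
python3 -c "
from rig import arm
print(arm.job_done())"
```

```text
the job is handed in; nothing more can be done
None
```

I built the pile from the four plates present (plate1 to plate4; no plate5 was found), pressed each one down, stood the weight upright in the middle of plate4, and handed the job in at about 49 s with no verdict returned.

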